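Tap the blanks square in the corner stop, then hang up the tapping block

ROBOT

A 6-joint arm with a two-finger parallel gripper is mounted at the origin on the work surface. World frame = base frame: x ahead of the robot, y to its left, z up, the work surface at z = 0. Lengths are in m, angles in degrees, forces in N, time in s.
With the tool pointing down it reaches from about 0.375 to 0.825 m from the base axis. Payload 5.5 kg.
Tool frame: the origin (TCP) lies at the very end of the fingers, on their centre line; the grasp point (between the pads) lies 19 mm behind it; z points along the fingers, y is the line along which they close (so a half turn about z gives the same grasp; the last joint's range is limited). The gripper opens to 85 mm and grips with 20 to 120 N. Pads are 22 mm wide; open, the fingers measure 114 mm over their backs; the gripper's body (76 mm by 85 mm) begins 54 mm behind the grasp point. The pads swing forward as they close: fully open they stand 13 mm farther back than shut.
Start: joints at [-71.505, 17.962, -2.699, 69.339, 0, 90], TCP at [0.19, -0.569, 0.231] pointing down, gripper open.
Joint ranges: [-152.73, 152.73], [-39.44, 99.34], [-58.76, 71.6], [-118.89, 123.64], [-81.53, 83.1], [-180, 180]. Speed limits (degrees/s): [136.94, 136.94, 172.46, 180, 180, 180].

INTERFACE

Orientations are given as a 3x3 rotation matrix whose columns are the frame's x, y, z axes.
In Python, from plant import bot, optics, close_job gives the robot as it stands.
- The arm moves only by the tool carry_out, never from a script. Its argument "commands" is a list of rows, each an object with "dr": the turn, a rotation vector about the world's x, y, z in units of 5 degrees (1.0 is 5 degrees), a list of three; "travel": the shift along the world's x, y, z in units of 30 mm (1.0 is 30 mm), a list of three; "grip": the opening, from 0 (shut) to 1 (fully open). A call has 1 to 8 rows; each row is the pose to reach, as a shift and turn from the pose commanded when the call began; what a row does not reach only later rows make up. A row lasts 1/12 s, in which the tool goes at most 41.7 mm and 7.16 degrees, less where a joint would pass 70% of its speed; a pose out of reach is approached as far as the arm can. A call with a gripper value outside its range is refused whole. The fingers move at their own pace and stop on an object; "force" is the grip in N (left out, the last holds). Time passes only in rows, so rows that repeat a pose let the fingers close. It gives the time, the measured TCP pose, the force, the opening and the grip force at its end, in the units of the state.
- bot.read_state(): the state, without advancing time (a new reading comes with each control period).
- optics.capture(name): name is "scene" or "side" or "wrist"; returns the picture (384x512x3 uint8, red, green, blue); there is no depth.
- optics.calibration(name): a dict with "fx", "fy", "cx", "cy" (pixels), "k1" (the pictures are not rectified: a ray, as slopes to the right and down, at radius r is drawn at 1 + k1 r^2 times it, then the intrinsics apply), "world_from_camera" (4x4, takes a point from camera to world coordinates); the wrist camera has in their place "mount" (4x4, takes a point from camera to tool coordinates, whose origin is the TCP and whose axes are the flange's). Camera axes: x right, y up, looking along -z (the intrinsics and any distortion apply to the point x, -y, -z); pixel columns grow to the right and rows downward; lengths in m; the calibration is good to about 2 mm. A picture is of the moment at which its call begins: read the wrist's pose just before it. calibration takes no time and is no camera call.
- close_job(): hands the job in; it is judged then, once.
The state is a dict: "time": time; "joint_pos": joint angles; "dq": joint speeds; "joint_efforts": joint torques, N m; "tool_pos": TCP position; "tool_rot": TCP orientation; "wrist_force": force on the tool from outside, world axes, zero at the start; "ft_torque": the same for the moment, N m; "grip_width": finger opening in m; "gripper_force": force on a finger pad.
Only numpy, scipy, OpenCV 4.12 (cv2) and the standard library are available. Lean on these libraries where they do the work, as an engineer would, in place of code of your own. Each camera call takes 0.05 s, during which the arm holds its last target. There are 200 camera calls.

TASK

The four metal blanks stacked in the corner stop by the red drill bit rack lie askew: take the wooden tapping block and tap the stack with it until every blank lies flush against both the back stop and the side stop. Then hang the block by its wire bail on the hook of the steel stand. Touch the blanks only with the block, keep them stacked as they are, and leave the other things on the bench where they are.

Things in the scene. Friction and masses are not known exactly. Their poses are not given: they have to be found in the camera images.
- stop: fixed yellow-painted corner stop, two bars 38 mm high, 18 thick, and a dark bed 6 mm thick (x -36 to +58, y -31 to +53) that the stack lies on. Origin: on the bench; a blank flush against both bars has its origin right above it and parallel axes. Back stop's inner face at x = +40 mm (y -52 to +53), side stop's at y = +35 mm (x -41 to +52). Open to -x (the robot) and -y
- rack: fixed red plastic drill bit rack, a bridge with the stop's origin and axes. Its bar lies over the space before the squared stack: x -95 to -60, y -110 to +190 mm, underside 150, top 180, bits up to 221 mm above the bench. End panels 12 mm thick, down to the bench, at y = -105 and +185. Open below the bar, front and back
- blank1: loose copper-coloured blank, 80 (x) x 70 (y) x 6 mm thick, lowest of the four in the stack; origin at the centre of its underside, x along its 80 mm side
- blank2: loose aluminium-coloured blank, 80 (x) x 70 (y) x 6 mm thick, second from below of the four in the stack; origin at the centre of its underside, x along its 80 mm side
- blank3: loose copper-coloured blank, 80 (x) x 70 (y) x 6 mm thick, third from below of the four in the stack; origin at the centre of its underside, x along its 80 mm side
- blank4: loose aluminium-coloured blank, 80 (x) x 70 (y) x 6 mm thick, top of the four in the stack; origin at the centre of its underside, x along its 80 mm side
- block: loose pale wooden tapping block, 80 (x) x 46 (y) x 36 (z) mm, 140 g, on the bench; origin: centre of its underside. On top, at x = +12 mm, a bail of 6 mm wire stands in its y-z plane: opening 34 mm wide, z = 36 to 70 mm, top at 76. The rear (x below 0) is free for the gripper, the front end (+x) for tapping
- eye (a point): centre of the bail's opening, fixed to the block at (12, 0, 53) mm; axes as the block's
- hook: fixed steel hook stand; origin on the bench under its post (16 mm thick, 237 tall; foot plate 12 mm high, x -40 to +60, y -55 to +55). A level round arm, 8 mm thick, points to -x from the post, its axis 200 mm above the bench, out to x = -118 mm, where its tip turns up to 217 mm above the bench
- seat (a point): point on the axis of the hook's arm, 70 mm out from the post; the bail hangs from the arm about here; axes as the hook's
- driver: bystander: black cordless driver standing on its battery, 115 x 75 mm at the foot, 195 mm tall; origin at the centre of its underside
- jar: bystander: glass jar with clip-on lid, 84 mm across, 112 mm tall; origin at the centre of its underside
- punch: bystander: blue two-hole punch, 100 x 130 mm, about 75 mm tall; origin at the centre of its underside
- pliers: bystander: pliers with red handles lying flat along their x, about 175 x 70 x 14 mm; origin near the pivot, on the bench, jaws to +x
- dog: bystander: steel bench dog standing on its head, 32 mm across, 85 mm tall; origin at the centre of its underside

How it is judged:
By the outcome, as a careful person would: the job done as asked, in the order asked, and still so for the second after the job is handed in, with the robot touching nothing.
It also fails if it takes over 72 s, if anything falls off the work surface, if the arm or the gripper's body presses on something with over 40 N, if the wrist force passes 120 N, or if a joint passes its speed limit or range.

## Working session

There is one attempt and no reset: what is moved stays moved. The work goes in short steps, Python scripts to look and compute and a tool call to move; the robot and the scene stay as the last step left them, time stands still between calls to the robot, and variables do not carry over. Pictures are saved under pics/ and viewed, at most 10 in all, crops included, and the job is handed in when it is done.

Besides the shell and the picture viewer there is one more tool, called as name(argument=value, ...) on one line, values as JSON. carry_out: Moves the arm, as the interface text tells. Its arguments: {"type":"object","properties":{"commands":{"type":"array","items":{"type":"object","properties":{"dr":{"type":"array","items":{"type":"number"}},"travel":{"type":"array","items":{"type":"number"}},"grip":{"type":"number"}}}},"force":{"type":"number"}},"required":["commands"]}

```bash
ls; mkdir -p pics; python3 - <<'E'
from plant import bot, optics
import cv2,numpy as np
s=bot.read_state(); print(s['time'],s['tool_pos'],np.round(s['tool_rot'],3).tolist(),s['grip_width'])
for n in ("scene","side","wrist"):
    im=optics.capture(n); cv2.imwrite(f'pics/{n}0.png',im[:,:,::-1])
    c=optics.calibration(n); print(n,{k:(np.round(v,4).tolist()) for k,v in c.items()})
E
```

```text
pics
0.0 [ 0.19017223 -0.56847569  0.23045575] [[0.948, 0.317, -0.0], [0.317, -0.948, 0.002], [0.0, -0.002, -1.0]] 0.08525350438410342
scene {'fx': 370.3785, 'fy': 370.3785, 'cx': 258.3505, 'cy': 189.7117, 'k1': -0.1028, 'world_from_camera': [[-0.3729, -0.6077, 0.7012, 1.3432], [0.9278, -0.238, 0.2872, 0.3141], [-0.0077, 0.7577, 0.6525, 0.8788], [0.0, 0.0, 0.0, 1.0]]}
side {'fx': 368.1355, 'fy': 368.1355, 'cx': 250.0511, 'cy': 192.3288, 'k1': -0.0674, 'world_from_camera': [[0.781, -0.349, 0.5178, 1.1081], [0.6242, 0.4617, -0.6303, -0.6766], [-0.0191, 0.8155, 0.5784, 0.7871], [0.0, 0.0, 0.0, 1.0]]}
wrist {'fx': 283.8298, 'fy': 283.8298, 'cx': 257.6086, 'cy': 191.527, 'k1': 0.0044, 'mount': [[0.0013, 0.9515, 0.3078, 0.0778], [1.0, -0.0012, -0.0006, 0.0001], [-0.0002, 0.3078, -0.9515, -0.143], [0.0, 0.0, 0.0, 1.0]]}
```

View pics/scene0.png

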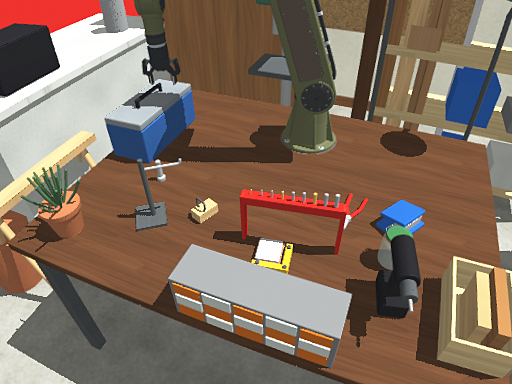

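View pics/side0.png

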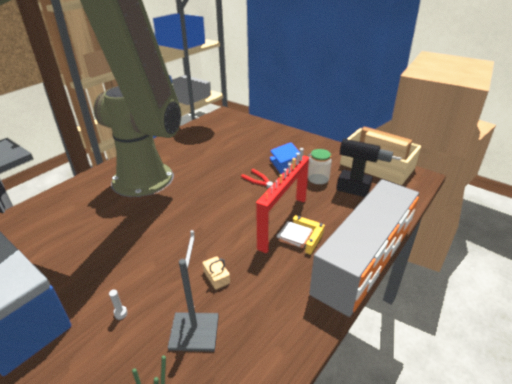

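The scene view shows the hook stand (foot at about 150,215; arm tip near 180,162), the block at (204,210), the red rack from (240,190) to (350,250), and the stack in the yellow stop at (270,252). In the side view the block is at (216,272), the stop at (300,235), the hook foot at (193,332) and the dog at (118,305).

```bash
cat > h.py <<'E'
import numpy as np, cv2
from plant import bot, optics
def cam(n, st=None):
    c=optics.calibration(n)
    if n=="wrist":
        T=np.eye(4);T[:3,:3]=st['tool_rot'];T[:3,3]=st['tool_pos'];M=T@c['mount']
    else: M=np.array(c['world_from_camera'])
    return c,M
def proj(P,cm):
    c,M=cm; P=np.atleast_2d(P); q=(P-M[:3,3])@M[:3,:3]
    s=np.c_[q[:,0]/-q[:,2], q[:,1]/q[:,2]]
    s=s*(1+c['k1']*(s**2).sum(1,keepdims=True))
    return s*[c['fx'],c['fy']]+[c['cx'],c['cy']]
def ray(px,cm):
    c,M=cm; d=(np.atleast_2d(px)-[c['cx'],c['cy']])/[c['fx'],c['fy']]
    s=d.copy()
    for _ in range(20): s=d/(1+c['k1']*(s**2).sum(1,keepdims=True))
    v=np.c_[s[:,0],-s[:,1],-np.ones(len(s))]@M[:3,:3].T
    return M[:3,3], v/np.linalg.norm(v,axis=1,keepdims=True)
def onz(px,cm,z):
    o,v=ray(px,cm); return o+v*((z-o[2])/v[:,2])[:,None]
def tri(obs):
    A=np.zeros((3,3));b=np.zeros(3)
    for px,cm in obs:
        o,v=ray(px,cm);Q=np.eye(3)-np.outer(v[0],v[0]);A+=Q;b+=Q@o
    p=np.linalg.solve(A,b); return p,[np.round(proj(p,cm)[0]-px,1) for px,cm in obs]
E
python3 - <<'E'
from h import *
S=cam("scene");D=cam("side")
for n,a,b,z in [("block",(204,211),(216,274),.018),("stack",(270,250),(294,234),.03),("hookfoot",(151,216),(193,333),.012),("arm tip",(180,161),(192,233),.2),("driver",(392,305),(352,185),0),("punch",(402,217),(285,157),.04),("rackL",(243,200),(264,205),.165),("rackR",(345,211),(303,165),.165),("dog",(160,170),(118,305),.04),("cabinet",(200,250),(385,185),.12)]:
    p,e=tri([(a,S),(b,D)]); print(n,np.round(onz(a,S,z)[0],3),np.round(onz(b,D,z)[0],3),np.round(p,3),e)
a=cv2.imread('pics/scene0.png')[135:295,125:365];b=cv2.imread('pics/side0.png')[150:355,150:340]
o=np.zeros((600,800,3),np.uint8)
a=cv2.resize(a,(800,533),interpolation=cv2.INTER_CUBIC);b=cv2.resize(b,(556,600),interpolation=cv2.INTER_CUBIC)
cv2.imwrite('pics/ca.png',a);cv2.imwrite('pics/cb.png',b)
E
```

```text
block [ 0.586 -0.194  0.018] [ 0.588 -0.2    0.018] [ 0.583 -0.197  0.013] [array([-0.2,  0.3]), array([-0.2, -0.4])]
stack [0.672 0.075 0.03 ] [0.675 0.057 0.03 ] [0.665 0.071 0.018] [array([-0.3,  0.7]), array([-0.4, -0.6])]
hookfoot [ 0.668 -0.352  0.012] [ 0.668 -0.369  0.012] [ 0.659 -0.363 -0.002] [array([-0.2,  0.3]), array([-0.3, -0.4])]
arm tip [ 0.576 -0.263  0.2  ] [ 0.577 -0.253  0.2  ] [ 0.583 -0.258  0.206] [array([ 0., -0.]), array([0. , 0.1])]
driver [0.711 0.443 0.   ] [0.682 0.452 0.   ] [ 0.693  0.446 -0.005] [array([ 1.6, -4.2]), array([1.9, 2.6])]
punch [0.398 0.428 0.04 ] [0.398 0.416 0.04 ] [0.389 0.429 0.032] [array([-0.1,  0.1]), array([-0.1, -0.1])]
rackL [ 0.634 -0.024  0.165] [ 0.62  -0.023  0.165] [ 0.626 -0.026  0.164] [array([ 0.6, -1.7]), array([1. , 1.6])]
rackR [0.572 0.258 0.165] [0.593 0.225 0.165] [0.57  0.256 0.151] [array([-1.1,  2.9]), array([-1.2, -2.3])]
dog [ 0.471 -0.44   0.04 ] [ 0.48  -0.442  0.04 ] [ 0.474 -0.44   0.038] [array([-0.3,  0.8]), array([-0.6, -1.1])]
cabinet [ 0.812 -0.073  0.12 ] [0.832 0.344 0.12 ] [0.931 0.026 0.318] [array([ 3.6, -7.4]), array([4.8, 5.7])]
```

View pics/ca.png

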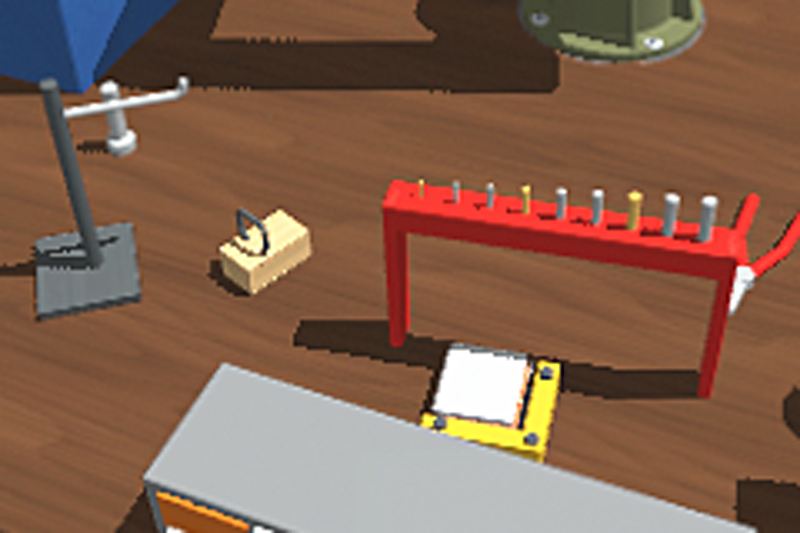

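View pics/cb.png

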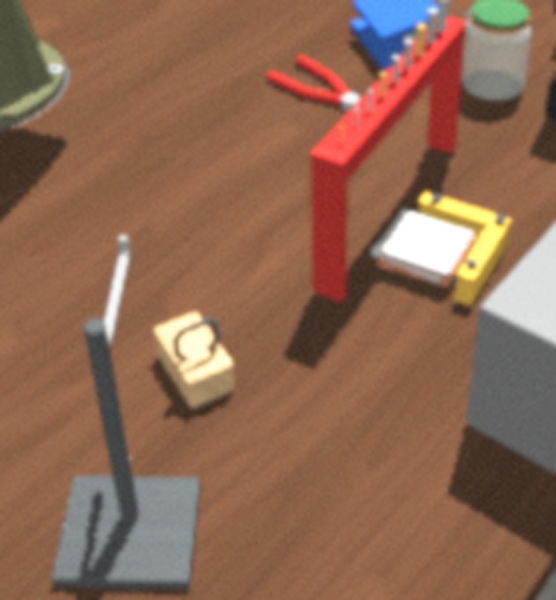

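The crops show the block's top at about scene (205,208), with its bail nearer the lower-left (front) end. The post is at (150,185), with the arm running to a tip at (180,160). The white top blank in the yellow stop spans about (258,240) to (285,262). I'll measure these by contour, then move in for a wrist view.

```bash
python3 - <<'E'
from h import *
S=cam("scene");D=cam("side")
for n,cm,roi,z in (("scene",S,(185,190,225,230),0),("side",D,(195,250,240,295),0)):
    im=cv2.imread(f'pics/{n}0.png');h=cv2.cvtColor(im,cv2.COLOR_BGR2HSV)
    x0,y0,x1,y1=roi
    m=np.zeros(h.shape[:2],np.uint8); m[y0:y1,x0:x1]=((h[...,2]>150)&(h[...,0]>12)&(h[...,0]<32))[y0:y1,x0:x1]*255
    m=cv2.morphologyEx(m,cv2.MORPH_CLOSE,np.ones((5,5)))
    c=max(cv2.findContours(m,0,2)[0],key=cv2.contourArea)
    a=cv2.approxPolyDP(c,2,True)[:,0]; print(n,cv2.contourArea(c),a.tolist())
    print(np.round(onz(a,cm,.036)[:,:2],3).tolist())
    # yellow stop
    m=((h[...,0]>22)&(h[...,0]<32)&(h[...,1]>200)&(h[...,2]>170)).astype(np.uint8)*255
    c=max(cv2.findContours(m,0,2)[0],key=cv2.contourArea); a=cv2.approxPolyDP(c,2,True)[:,0]
    print('yellow',cv2.contourArea(c),a.tolist()); print(np.round(onz(a,cm,.038)[:,:2],3).tolist())
E
```

```text
scene 349.5 [[209, 198], [191, 209], [192, 216], [198, 215], [200, 222], [218, 210], [217, 204]]
[[0.539, -0.197], [0.609, -0.228], [0.637, -0.208], [0.626, -0.192], [0.651, -0.171], [0.581, -0.142], [0.556, -0.158]]
yellow 0.0 [[286, 272]]
[[0.737, 0.146]]
side 545.0 [[210, 255], [202, 261], [202, 266], [214, 286], [218, 287], [229, 281], [230, 274], [223, 266], [222, 260]]
[[0.538, -0.169], [0.536, -0.2], [0.55, -0.214], [0.625, -0.245], [0.635, -0.241], [0.644, -0.208], [0.63, -0.188], [0.596, -0.178], [0.578, -0.163]]Traceback (most recent call last):
  File "<stdin>", line 13, in <module>
ValueError: max() iterable argument is empty
```

carry_out(commands=[{"travel":[10.4,13.4,1],"dr":[0,0,-8.7],"grip":1},{"travel":[10.4,13.4,1],"dr":[0,0,-8.7],"grip":1},{"travel":[10.4,13.4,1],"dr":[0,0,-8.7],"grip":1},{"travel":[10.4,13.4,1],"dr":[0,0,-8.7],"grip":1},{"travel":[10.4,13.4,1],"dr":[0,0,-8.7],"grip":1},{"travel":[10.4,13.4,1],"dr":[0,0,-8.7],"grip":1},{"travel":[10.4,13.4,1],"dr":[0,0,-8.7],"grip":1},{"travel":[10.4,13.4,1],"dr":[0,0,-8.7],"grip":1}])

```text
time: 0.82
tool_pos: [0.3862, -0.3163, 0.2501]
tool_rot: [[0.905, -0.426, -0.0], [-0.426, -0.905, 0.0], [-0.0, -0.0, -1.0]]
wrist_force: [1.0, -0.5, 1.2]
grip_width: 0.0854
gripper_force: 0.0
```

carry_out(commands=[{"travel":[4.1,5.2,0],"grip":1},{"travel":[4.1,5.2,0],"grip":1},{"travel":[4.1,5.2,0],"grip":1},{"travel":[4.1,5.2,0],"grip":1},{"travel":[4.1,5.2,0],"grip":1},{"travel":[4.1,5.2,0],"grip":1},{"travel":[4.1,5.2,0],"grip":1}])

```text
$.commands[0]: bad value
```

```bash
python3 - <<'E'
from h import *
import pickle
s=bot.read_state(); pickle.dump(s,open('w1.pkl','wb'));print(s['time'],s['tool_pos'],np.round(s['joint_pos'],1))
im=optics.capture('wrist'); cv2.imwrite('pics/w1.png',im[:,:,::-1]); cv2.imwrite('pics/w1b.png',cv2.resize(im[:,:,::-1],(800,600),interpolation=cv2.INTER_CUBIC))
E
```

```text
0.8167 [ 0.38616148 -0.31632215  0.25008125] [-39.3   6.7 -14.4  68.9   0.  165.9]
```

View pics/w1b.png

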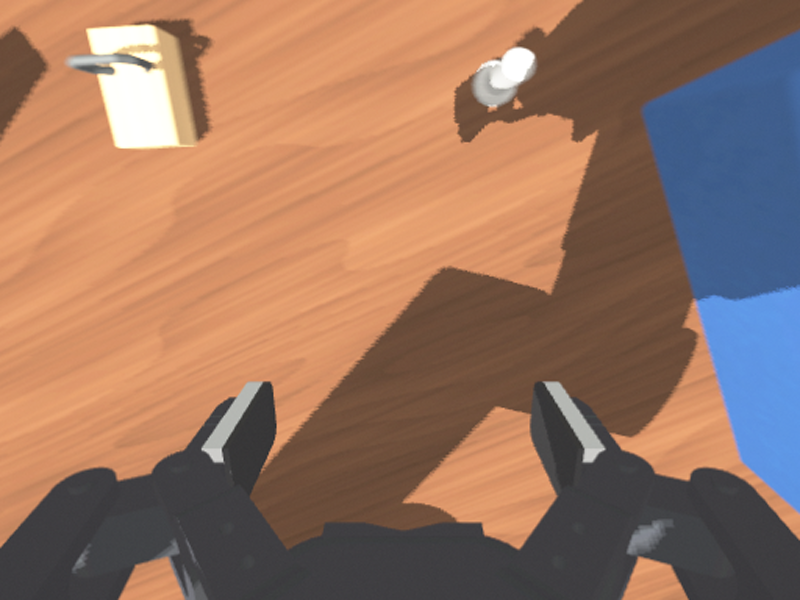

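The wrist view shows the block at upper left, with its bail end pointing up (outward), and the dog at (500,80). Next I'll go over the stop for a view while measuring the block from this picture.

carry_out(commands=[{"travel":[0.5,0.8,1.0],"dr":[0,0,1],"grip":1},{"travel":[6.6,12.4,1.6],"dr":[0,0,7.4],"grip":1},{"travel":[6.6,12.4,1.6],"dr":[0,0,7.4],"grip":1},{"travel":[6.6,12.4,1.6],"dr":[0,0,7.4],"grip":1},{"travel":[6.6,12.4,1.6],"dr":[0,0,7.4],"grip":1},{"travel":[6.6,12.4,1.6],"dr":[0,0,7.4],"grip":1},{"travel":[6.6,12.4,1.6],"dr":[0,0,7.4],"grip":1},{"travel":[6.6,12.4,1.6],"dr":[0,0,7.4],"grip":1}])

```text
time: 1.53
tool_pos: [0.5366, -0.0343, 0.2934]
tool_rot: [[0.978, 0.208, -0.0], [0.208, -0.978, -0.0], [-0.0, 0.0, -1.0]]
wrist_force: [-0.1, -0.7, 0.5]
grip_width: 0.0856
gripper_force: 0.0
```

```bash
python3 - <<'E'
from h import *
import pickle
W=cam("wrist",pickle.load(open('w1.pkl','rb')))
im=cv2.imread('pics/w1.png');h=cv2.cvtColor(im,cv2.COLOR_BGR2HSV)
m=((h[...,1]<130)&(h[...,2]>235)).astype(np.uint8)*255; m[110:]=0; m[:,140:]=0
m=cv2.morphologyEx(m,cv2.MORPH_CLOSE,np.ones((9,9)))
c=max(cv2.findContours(m,0,2)[0],key=cv2.contourArea); r=cv2.minAreaRect(c); print(r)
a=cv2.approxPolyDP(c,2,True)[:,0];print(a.tolist());P=onz(a,W,.036)[:,:2];print(np.round(P,3).tolist())
E
```

```text
((89.66184997558594, 55.58293914794922), (89.51631927490234, 50.814483642578125), 76.21839904785156)
[[55, 18], [58, 33], [70, 35], [70, 46], [62, 49], [73, 93], [125, 93], [114, 92], [99, 18]]
[[0.628, -0.184], [0.615, -0.178], [0.608, -0.189], [0.599, -0.182], [0.6, -0.172], [0.556, -0.155], [0.53, -0.21], [0.536, -0.199], [0.608, -0.228]]
```

carry_out(commands=[{"travel":[1.6,3.0,0],"dr":[0,0,0],"grip":1},{"travel":[1.6,3.0,0],"dr":[0,0,0],"grip":1},{"travel":[1.6,3.0,0],"dr":[0,0,0],"grip":1},{"travel":[1.6,3.0,0],"dr":[0,0,0],"grip":1}])

```text
time: 1.87
tool_pos: [0.5855, 0.0576, 0.2923]
tool_rot: [[0.977, 0.213, -0.001], [0.213, -0.977, 0.001], [-0.0, -0.001, -1.0]]
wrist_force: [-0.6, -1.3, -0.1]
grip_width: 0.0852
gripper_force: 0.0
```

```bash
python3 - <<'E'
from h import *
import pickle
s=bot.read_state(); pickle.dump(s,open('w2.pkl','wb'));print(s['time'],s['tool_pos'],np.round(s['joint_pos'],1))
im=optics.capture('wrist'); cv2.imwrite('pics/w2.png',im[:,:,::-1]); cv2.imwrite('pics/w2b.png',cv2.resize(im[:300,:,::-1],(800,469),interpolation=cv2.INTER_CUBIC))
E
```

```text
1.8667 [0.58552369 0.05757292 0.29231459] [5.600e+00 1.580e+01 2.300e+00 7.650e+01 1.000e-01 1.733e+02]
```

View pics/w2b.png

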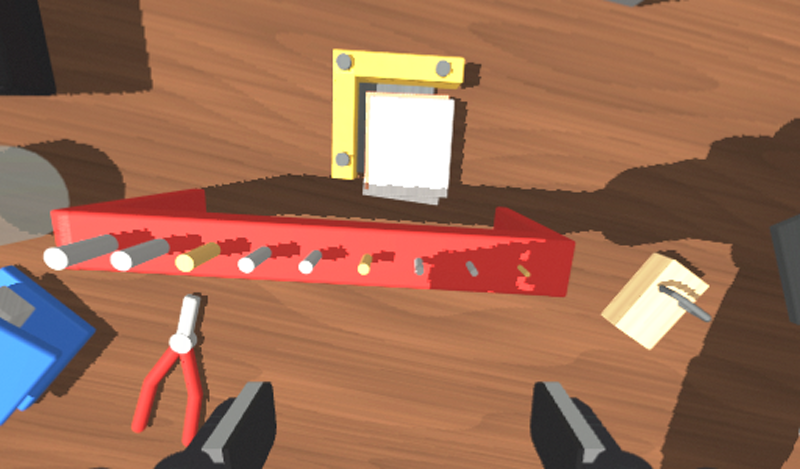

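The view shows the yellow stop with its outer corner at (333,49), inner corner at about (358,79) and bar ends at (465,70) and (344,178). The white top blank spans (366,92) to (449,195). The rack bar runs across at row 250 and the block is at (655,300). I'll fit lines to these.

```bash
python3 - <<'E'
from h import *
import pickle
W=cam("wrist",pickle.load(open('w2.pkl','rb')))
im=cv2.imread('pics/w2.png');h=cv2.cvtColor(im,cv2.COLOR_BGR2HSV)
m=((h[...,0]>22)&(h[...,0]<34)&(h[...,1]>150)).astype(np.uint8)*255; m[125:]=0
m=cv2.morphologyEx(m,cv2.MORPH_CLOSE,np.ones((3,3)))
c=max(cv2.findContours(m,0,1)[0],key=cv2.contourArea)
a=cv2.approxPolyDP(c,2,True)[:,0];print('yel',a.tolist());print(np.round(onz(a,W,.038)[:,:2],4).tolist())
m=((h[...,1]<25)&(h[...,2]>235)).astype(np.uint8)*255; m[:50]=0;m[130:]=0;m[:,:225]=0;m[:,300:]=0
m=cv2.morphologyEx(m,cv2.MORPH_OPEN,np.ones((3,3)))
c=max(cv2.findContours(m,0,1)[0],key=cv2.contourArea)
a=cv2.approxPolyDP(c,2.5,True)[:,0];print('top',a.tolist());P=onz(a,W,.030)[:,:2];print(np.round(P,4).tolist())
cv2.imwrite('pics/w2c.png',cv2.resize(im[25:135,200:310],(800,600)[:1]*0 or (600,600),interpolation=cv2.INTER_CUBIC))
# block here
m=((h[...,0]>12)&(h[...,0]<32)&(h[...,1]<150)&(h[...,2]>200)).astype(np.uint8)*255; m[:155]=0;m[230:]=0;m[:,:380]=0;m[:,460:]=0
m=cv2.morphologyEx(m,cv2.MORPH_CLOSE,np.ones((9,9)))
c=max(cv2.findContours(m,0,1)[0],key=cv2.contourArea)
a=cv2.approxPolyDP(c,2,True)[:,0];print('blk',a.tolist());print(np.round(onz(a,W,.036)[:,:2],4).tolist())
# dist check on rack
m=((h[...,0]<8)&(h[...,1]>150)&(h[...,2]>80)).astype(np.uint8)*255; m[230:]=0
c=max(cv2.findContours(m[:, :],0,1)[0],key=cv2.contourArea);a=cv2.approxPolyDP(c,2,True)[:,0];print('rack',a.tolist());print(np.round(onz(a,W,.18)[:,:2],3).tolist())
E
```

```text
yel [[225, 110], [225, 113], [221, 114], [225, 114]]
[[0.6392, 0.1141], [0.6354, 0.1134], [0.6329, 0.1185], [0.6341, 0.1132]]
top [[237, 62], [236, 117], [285, 119], [289, 64]]
[[0.7014, 0.1104], [0.6328, 0.0984], [0.6447, 0.0316], [0.7136, 0.0435]]
blk [[420, 162], [384, 201], [414, 223], [436, 202], [438, 194], [444, 193], [453, 183], [432, 166]]
[[0.6283, -0.1705], [0.5612, -0.141], [0.5371, -0.1982], [0.5763, -0.2172], [0.5887, -0.215], [0.5921, -0.223], [0.6092, -0.2295], [0.6264, -0.1895]]
rack [[33, 135], [36, 156], [37, 136], [64, 138], [70, 146], [65, 148], [76, 154], [75, 159], [100, 151], [105, 152], [109, 160], [81, 173], [361, 189], [368, 155], [323, 132], [317, 133], [315, 146], [133, 136], [130, 121], [125, 120]]
[[0.59, 0.262], [0.571, 0.26], [0.59, 0.259], [0.593, 0.235], [0.587, 0.23], [0.584, 0.234], [0.581, 0.225], [0.576, 0.225], [0.588, 0.204], [0.588, 0.199], [0.581, 0.195], [0.563, 0.22], [0.604, -0.038], [0.636, -0.034], [0.647, 0.012], [0.645, 0.017], [0.634, 0.015], [0.608, 0.176], [0.62, 0.179], [0.62, 0.183]]
```

View pics/w2c.png

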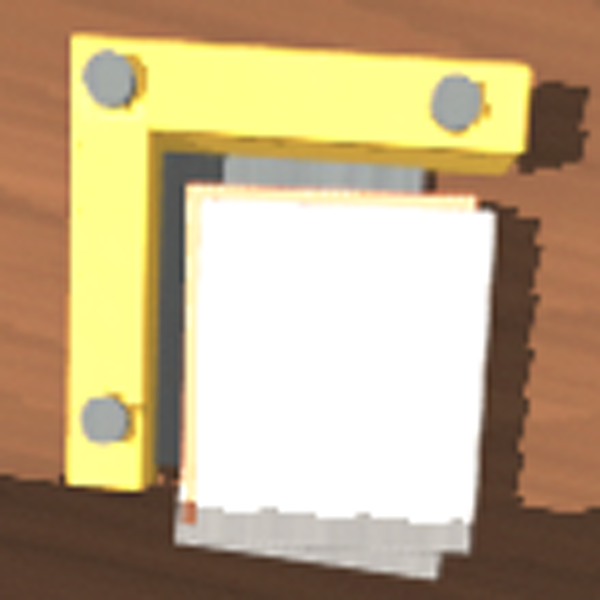

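The crop shows the inner corner at (149,131), the back bar's inner edge running to (522,155), the side bar's to (143,491), and the outer corner at (71,36). The blanks sit about 8 to 10 mm away from both bars, and one lower aluminium blank is nearer the back bar.

```bash
python3 - <<'E'
from h import *
import pickle
W=cam("wrist",pickle.load(open('w2.pkl','rb')))
f=lambda u:np.array(u)/5.4545+[199.6,24.6]
k=[(71,36),(532,66),(149,131),(522,155),(143,491),(67,486)]
P=onz(np.array([f(u) for u in k]),W,.038)[:,:2]
M=np.array([[58,53],[58,-52],[40,35],[40,-52],[-41,35],[-41,53]])/1000
# rigid fit
pc,mc=P.mean(0),M.mean(0);U,_,V=np.linalg.svd((M-mc).T@(P-pc));R=(U@V).T;t=pc-R@mc
print('stop',np.round(t,4),'yaw',np.degrees(np.arctan2(R[1,0],R[0,0])),'res mm',np.round(1000*(P-(M@R.T+t)),1).tolist())
for u,z in [((186,186),.03),((495,212),.03),((468,552),.03),((178,545),.03),((438,578),.018),((222,155),.018),((425,165),.018)]:
    print(u,np.round(1000*R.T@(onz(f(u),W,z)[0,:2]-t),1))
# block rigid fit from the two wrist views
Wb=[np.array([[.628,-.184],[.608,-.228],[.556,-.155],[.536,-.199]]),np.array([[.6283,-.1705],[.6092,-.2295],[.5612,-.141],[.5371,-.1982]])]
# hook: scene/side px
S=cam("scene");D=cam("side")
cs=lambda u:np.array(u)/(800/240)+[124.7,134.7]; cd=lambda u:np.array(u)/(556/190)+[149.7,149.7]
for n,a,b in [("posttop",(50,84),(95,326)),("postbase",(95,262),(128,515)),("tip top",(183,78),(124,238)),("arm@tip",(181,94),(123,254)),("arm@post",(66,114),(107,338)),("f1",(36,240),(76,480)),("f2",(133,226),(200,480)),("f3",(139,297),(188,583)),("f4",(39,318),(55,582)),("bail top",(244,213),(205,322)),("bail topR",(262,225),(190,335))]:
    p,e=tri([(cs(a),S),(cd(b),D)]);print(n,np.round(p,4),np.round(e,1).tolist())
E
```

```text
stop [0.6794 0.0843] yaw 9.017647153105456 res mm [[0.1, 0.2], [0.2, -0.2], [-0.3, -0.1], [-0.3, 0.2], [0.1, -0.5], [0.1, 0.3]]
(186, 186) [29.6 26.7]
(495, 212) [ 28.2 -47.4]
(468, 552) [-51.6 -48. ]
(178, 545) [-54.2  26.1]
(438, 578) [-59.8 -41.9]
(222, 155) [38.4 19.2]
(425, 165) [ 39.1 -30.5]
posttop [ 0.6538 -0.3512  0.234 ] [[-0.1, 0.2], [-0.1, -0.2]]
postbase [ 0.654  -0.3533  0.0112] [[-0.0, 0.0], [-0.0, -0.0]]
tip top [ 0.5833 -0.2579  0.2155] [[-0.2, 0.6], [-0.4, -0.7]]
arm@tip [ 0.5844 -0.2614  0.1991] [[-0.0, 0.0], [-0.0, -0.0]]
arm@post [ 0.6521 -0.3398  0.2065] [[0.4, -1.0], [0.8, 1.3]]
f1 [ 0.6641 -0.3895  0.0707] [[3.3, -7.2], [6.5, 9.5]]
f2 [ 0.6738 -0.3019  0.0616] [[-4.6, 7.7], [-6.0, -10.6]]
f3 [ 0.6679 -0.3272 -0.0565] [[-5.3, 8.1], [-6.5, -11.6]]
f4 [ 0.6546 -0.4213 -0.053 ] [[4.3, -8.7], [8.2, 11.6]]
bail top [ 0.6053 -0.1986  0.0858] [[-0.3, 0.6], [-0.4, -0.7]]
bail topR [ 0.581  -0.196   0.0508] [[-0.2, 0.5], [-0.3, -0.6]]
```

carry_out(commands=[{"travel":[-2.8,-7.2,0],"dr":[0,0,11.4],"grip":1},{"travel":[-2.8,-7.2,0],"dr":[0,0,11.4],"grip":1},{"travel":[-2.8,-7.2,0],"dr":[0,0,11.4],"grip":1},{"travel":[-2.8,-7.2,0],"dr":[0,0,11.4],"grip":1},{"travel":[-2.8,-7.2,0],"dr":[0,0,11.4],"grip":1},{"travel":[-2.8,-7.2,0],"dr":[0,0,11.4],"grip":1},{"travel":[-2.8,-7.2,0],"dr":[0,0,11.4],"grip":1},{"travel":[-2.8,-7.2,0],"dr":[0,0,11.4],"grip":1}])

```text
time: 2.58
tool_pos: [0.4979, -0.1656, 0.2936]
tool_rot: [[0.401, 0.916, -0.001], [0.916, -0.401, -0.001], [-0.001, -0.0, -1.0]]
wrist_force: [0.4, -0.1, 1.0]
grip_width: 0.0859
gripper_force: 0.0
```

carry_out(commands=[{"travel":[0,0,0],"dr":[0,0,11.4],"grip":1},{"travel":[0,0,0],"dr":[0,0,11.4],"grip":1},{"travel":[0,0,0],"dr":[0,0,11.4],"grip":1},{"travel":[0,0,0],"dr":[0,0,11.4],"grip":1},{"travel":[0,0,0],"dr":[0,0,11.4],"grip":1},{"travel":[0,0,0],"dr":[0,0,11.4],"grip":1},{"travel":[0,0,0],"dr":[0,0,11.4],"grip":1},{"travel":[0,0,0],"dr":[0,0,11.4],"grip":1}])

```text
time: 3.25
tool_pos: [0.4988, -0.1633, 0.2934]
tool_rot: [[-0.554, 0.833, -0.001], [0.833, 0.554, -0.0], [0.0, -0.001, -1.0]]
wrist_force: [-0.2, -0.5, -0.5]
grip_width: 0.0854
gripper_force: 0.0
```

carry_out(commands=[{"travel":[0,0,-3],"dr":[0,0,6.1],"grip":1},{"travel":[0,0,-3],"dr":[0,0,6.1],"grip":1},{"travel":[0,0,-3],"dr":[0,0,6.1],"grip":1},{"travel":[0,0,-3],"dr":[0,0,6.1],"grip":1},{"travel":[0,0,-3],"dr":[0,0,6.1],"grip":1},{"travel":[0,0,-3],"dr":[0,0,6.1],"grip":1}])

```text
time: 3.75
tool_pos: [0.4987, -0.1631, 0.203]
tool_rot: [[-0.897, 0.441, -0.001], [0.441, 0.897, -0.0], [0.001, -0.001, -1.0]]
wrist_force: [-0.5, 0.4, -0.5]
grip_width: 0.0852
gripper_force: 0.0
```

```bash
cat > st.py <<'E'
from h import *
s=bot.read_state();R=s['tool_rot']
print(round(s['time'],2),np.round(s['tool_pos'],4),np.round(s['joint_pos'],1),'F',np.round(s['wrist_force'],1),'grip',round(s['grip_width'],4),round(s['gripper_force'],1))
print('z az',round(np.degrees(np.arctan2(R[1,2],R[0,2])),2),'tilt',round(np.degrees(np.arcsin(-R[2,2])),2),'x az',round(np.degrees(np.arctan2(R[1,0],R[0,0])),2),'y up',round(np.degrees(np.arcsin(R[2,1])),2))
E
python3 st.py
```

```text
3.75 [ 0.4987 -0.1631  0.203 ] [-18.1  10.7 -15.8  63.5  -0.    8.1] F [-0.5  0.4 -0.5] grip 0.0852 0.0
z az -177.58 tilt 89.93 x az 153.8 y up -0.04
```

carry_out(commands=[{"travel":[0,0,-2],"dr":[-3.9,-9.2,0],"grip":1},{"travel":[0,0,-2],"dr":[-3.9,-9.2,0],"grip":1},{"travel":[0,0,-2],"dr":[-3.9,-9.2,0],"grip":1},{"travel":[0,0,-2],"dr":[-3.9,-9.2,0],"grip":1},{"travel":[0,0,-2],"dr":[-3.9,-9.2,0],"grip":1},{"travel":[0,0,-2],"dr":[-3.9,-9.2,0],"grip":1},{"travel":[0,0,-2],"dr":[-3.9,-9.2,0],"grip":1},{"travel":[0,0,-2],"dr":[-3.9,-9.2,0],"grip":1}])

```text
time: 4.42
tool_pos: [0.5522, -0.1721, 0.1957]
tool_rot: [[-0.623, 0.437, 0.649], [0.328, 0.899, -0.291], [-0.71, 0.032, -0.703]]
wrist_force: [-1.2, 0.6, -0.8]
grip_width: 0.0852
gripper_force: 0.0
```

carry_out(commands=[{"travel":[0,0,0],"dr":[0,0,0],"grip":1}])

```text
time: 4.5
tool_pos: [0.5518, -0.1715, 0.1943]
tool_rot: [[-0.625, 0.436, 0.647], [0.328, 0.899, -0.289], [-0.708, 0.032, -0.705]]
wrist_force: [-0.6, 0.4, 0.6]
grip_width: 0.0848
gripper_force: 0.0
```

```bash
python3 st.py
```

```text
4.5 [ 0.5518 -0.1715  0.1943] [-12.7 -11.3 -58.6  -1.9  -8.1  10.6] F [-0.6  0.4  0.6] grip 0.0848 0.0
z az -24.06 tilt 44.85 x az 152.32 y up 1.81
```

```bash
cat > kin.py <<'E'
from h import *
from scipy.optimize import least_squares
# j1..j6, tcp
D=[([-71.505,17.962,-2.699,69.339,0,90],[.1902,-.5685,.2305]),([-39.3,6.7,-14.4,68.9,0,165.9],[.3862,-.3163,.2501]),
([5.6,15.8,2.3,76.5,.1,173.3],[.5855,.0576,.2923]),([-18.1,10.7,-15.8,63.5,0,8.1],[.4987,-.1631,.2030]),([-12.7,-11.3,-58.6,-1.9,-8.1,10.6],[.5518,-.1715,.1943])]
def fk(q,k):
    r0,z0,L2,L3,c3,Lt=k; a=np.radians(q); f=a[1]-a[2]+c3; p=a[1]-a[2]+a[3]
    r=r0+L2*np.sin(a[1])+L3*np.cos(f); z=z0+L2*np.cos(a[1])-L3*np.sin(f)
    c,s=np.cos(a[0]),np.sin(a[0]); er=np.array([c,s,0]);es=np.array([-s,c,0]);ez=np.array([0,0,1])
    pd=np.cos(p)*er-np.sin(p)*ez; u=np.sin(p)*er+np.cos(p)*ez
    t=np.cos(a[4])*pd+np.sin(a[4])*es
    th=np.pi-a[5]; x=np.cos(th)*u+np.sin(th)*np.cross(u,t)*-1 # diff CCW seen from above
    return r*er+z*ez+Lt*t, t, x
def res(k): return np.concatenate([1000*(fk(q,k)[0]-p) for q,p in D])
sol=least_squares(lambda k:np.r_[res(k),5*(k[0])],[0,.3,.4,.4,0,.2]);K=sol.x
lim=np.array([[-152,152],[-39.4,99.3],[-58.7,71.6],[-118.8,123.6],[-81.5,83.1],[-180,180]])
def ik(P,az,tilt,cam=-1,q0=None):
    a,b=np.radians([az,tilt]); t=np.array([np.cos(a)*np.cos(b),np.sin(a)*np.cos(b),-np.sin(b)]); x=cam*np.array([np.cos(a)*np.sin(b),np.sin(a)*np.sin(b),np.cos(b)])
    def f(q):
        p,tt,xx=fk(q,K); return np.r_[10*(p-P),tt-t,xx-x]
    best=None
    for s in ([0,0,-40,40,0,0],[-20,10,0,60,0,10],[-10,20,-20,90,45,-60],[-10,20,-20,90,45,60]):
        o=least_squares(f,s,bounds=lim.T)
        if best is None or o.cost<best.cost: best=o
    p=fk(best.x,K)[0]
    return np.round(best.x,1), round(float(np.sqrt(2*best.cost)),4), np.round(1000*(p-P),1)
E
python3 - <<'E'
from kin import *
print(np.round(K,4),np.round(res(K),1))
for q,p in D: print(np.round(fk(q,K)[1:],3).tolist())
def tcp(o,yaw,bz,tilt):  # block origin, TCP from grasp at (-22,26) + 19
    e=np.array([np.cos(np.radians(yaw)),np.sin(np.radians(yaw))]);T=np.radians(tilt)
    d=-.022+.019*np.cos(T); return np.r_[np.array(o)+d*e, bz+.026-.019*np.sin(T)]
so=np.array([.6794,.0843]);sy=9.; c,s=np.cos(np.radians(sy)),np.sin(np.radians(sy));R=np.array([[c,-s],[s,c]])
hk=np.array([.654,-.352]);ha=-53;he=np.array([np.cos(np.radians(ha)),np.sin(np.radians(ha))])
for tilt in (40,50,60,70):
    print('TILT',tilt)
    print('grasp',ik(tcp([.582,-.192],-23,0,tilt),-23,tilt))
    print('xtap',ik(tcp(so+R@[-.08,0],sy,.008,tilt),sy,tilt))
    print('xtap0',ik(tcp(so+R@[-.11,0],sy,.008,tilt),sy,tilt))
    print('ytap',ik(tcp(so+R@[0,-.075],sy+90,.008,tilt),sy+90,tilt))
    print('ytap0',ik(tcp(so+R@[0,-.11],sy+90,.05,tilt),sy+90,tilt))
    print('hook',ik(tcp(hk-.092*he,ha,.14,tilt-13),ha,tilt-13))
    print('hook0',ik(tcp(hk-.16*he,ha,.15,tilt-13),ha,tilt-13))
E
```

```text
[ 0.0356  0.2553  0.4867  0.4164 -0.208   0.4228] [ -0.7   2.1   1.7   3.4  -2.6  -0.7  -4.    0.2  -3.    4.1  -1.2   2.9
  -5.3 -12.7  -0.9]
[[0.0, -0.0, -1.0], [-0.948, -0.317, 0.0]]
[[0.0, -0.0, -1.0], [0.596, -0.803, 0.0]]
[[-0.0, 0.002, -1.0], [1.0, -0.019, -0.0]]
[[0.0, -0.0, -1.0], [-0.985, 0.174, -0.0]]
[[0.647, -0.29, -0.705], [-0.741, -0.02, -0.672]]
TILT 40
grasp (array([ -3.2,  19.1, -58.7, -23.5, -21.7, -17.8]), 0.3081, array([ 9.2, -0.5,  2.2]))
xtap (array([ -3.1,  15.2, -58.7, -19.7,  14.1,  11.3]), 0.3437, array([10.4, -0.6,  3.3]))
xtap0 (array([-10.3,  14.5, -58.7, -13.7,  23.1,  20.2]), 0.4282, array([11.9, -2.2,  4. ]))
ytap (array([-23.1,  58.6,  15.6,  79.3,  40.5, 134.3]), 0.0, array([-0.,  0.,  0.]))
ytap0 (array([-25.2,  58.2,  21.3,  86.9,  39.3, 136.6]), 0.0, array([-0.,  0., -0.]))
hook (array([  4.1,  17.3, -57.5, -31.7, -48.4, -35. ]), 0.0, array([-0., -0.,  0.]))
hook0 (array([ 14.6,  14.1, -58.7, -15.4, -56.6, -51.2]), 0.0476, array([1.1, 0.3, 0.4]))
TILT 50
grasp (array([-13.1,  15.9, -58.7, -20.1,  -7.2,  -8.1]), 0.1031, array([ 3.2, -0.7,  1. ]))

[... 1040 characters left out ...]
0.]))
hook0 (array([  2. ,   3.1, -49.2,   9.5, -34. , -46.3]), 0.0, array([-0., -0., -0.]))
TILT 70
grasp (array([-16.6,  17.3, -43.6,   9.2,  -2.2,  -6. ]), 0.0, array([0., 0., 0.]))
xtap (array([  6. ,  15.7, -44.4,   9.9,   1. ,   2.8]), 0.0, array([-0.,  0.,  0.]))
xtap0 (array([  5.8,  12.9, -48.5,   8.7,   1.1,   3. ]), 0.0, array([ 0.,  0., -0.]))
ytap (array([-11.7,  42.7,   2.2,  56.8,  18.7, 111.9]), 0.0, array([-0.,  0.,  0.]))
ytap0 (array([-14.2,  41.9,   7.1,  63.3,  18.3, 114.5]), 0.0, array([ 0.,  0., -0.]))
hook (array([-10.7,   9.3, -36.3,  18.8, -21.5, -37.4]), 0.0, array([0., 0., 0.]))
hook0 (array([ -4.3,   3.3, -41.5,  21.9, -24.2, -43.7]), 0.0, array([ 0., -0.,  0.]))
```

carry_out(commands=[{"travel":[-0.4,0.1,0],"dr":[1.3,3.1,0],"grip":1},{"travel":[-0.8,0.1,0],"dr":[1.3,3.1,0],"grip":1},{"travel":[-0.85,0.1,-1.5],"dr":[1.3,3.1,0],"grip":1},{"travel":[-0.85,0.1,-1.5],"dr":[1.3,3.1,0],"grip":1},{"travel":[-0.85,0.1,-1.5],"dr":[1.3,3.1,0],"grip":1}])

```text
time: 4.92
tool_pos: [0.5215, -0.1678, 0.142]
tool_rot: [[-0.793, 0.443, 0.419], [0.397, 0.897, -0.195], [-0.462, 0.012, -0.887]]
wrist_force: [0.5, -0.4, 0.0]
grip_width: 0.0854
gripper_force: 0.0
```

```bash
python3 st.py
```

```text
4.92 [ 0.5215 -0.1678  0.142 ] [-15.1  -3.8 -47.6  19.   -4.5  10.2] F [ 0.5 -0.4  0. ] grip 0.0854 0.0
z az -24.95 tilt 62.45 x az 153.37 y up 0.69
```

carry_out(commands=[{"travel":[0.14,0,-1.0],"dr":[0,0,0.65],"grip":1},{"travel":[0.14,0,-1.75],"dr":[0,0,0.65],"grip":1},{"travel":[0.5,-0.15,-2.5],"dr":[0,0,0.65],"grip":1},{"travel":[0.95,-0.35,-3.4],"dr":[0,0,0.65],"grip":1},{"travel":[1.2,-0.45,-3.9],"dr":[0,0,0.65],"grip":1},{"travel":[1.43,-0.56,-4.36],"dr":[0,0,0.65],"grip":1},{"travel":[1.43,-0.56,-4.36],"dr":[0,0,0.65],"grip":1},{"travel":[1.43,-0.56,-4.36],"dr":[0,0,0.65],"grip":1}])

```text
time: 5.58
tool_pos: [0.5658, -0.1842, 0.0146]
tool_rot: [[-0.812, 0.39, 0.435], [0.35, 0.921, -0.172], [-0.467, 0.013, -0.884]]
wrist_force: [-1.1, 0.0, 1.0]
grip_width: 0.0857
gripper_force: 0.0
```

```bash
python3 st.py
```

```text
5.58 [ 0.5658 -0.1842  0.0146] [-16.8  13.5 -51.2  -2.5  -2.2   5.8] F [-1.1  0.   1. ] grip 0.0857 0.0
z az -21.52 tilt 62.13 x az 156.67 y up 0.75
```

carry_out(commands=[{"travel":[0,0,-0.07],"dr":[0,0,0],"grip":1},{"travel":[0,0,-0.07],"dr":[0,0,0],"grip":0},{"travel":[0,0,-0.07],"dr":[0,0,0],"grip":0},{"travel":[0,0,-0.07],"dr":[0,0,0],"grip":0},{"travel":[0,0,-0.07],"dr":[0,0,0],"grip":0},{"travel":[0,0,-0.07],"dr":[0,0,0],"grip":0},{"travel":[0,0,-0.07],"dr":[0,0,0],"grip":0},{"travel":[0,0,-0.07],"dr":[0,0,0],"grip":0}], force=70)

```text
time: 6.25
tool_pos: [0.5672, -0.1846, 0.0137]
tool_rot: [[-0.811, 0.389, 0.437], [0.349, 0.921, -0.172], [-0.469, 0.013, -0.883]]
wrist_force: [-7.6, 2.5, 13.9]
grip_width: 0.0446
gripper_force: 70.0
```

```bash
python3 st.py
```

```text
6.25 [ 0.5672 -0.1846  0.0137] [-16.8  13.7 -51.2  -2.8  -2.2   5.8] F [-7.6  2.5 13.9] grip 0.0446 70.0
z az -21.54 tilt 62.0 x az 156.69 y up 0.73
```

```bash
python3 - <<'E'
s=open('kin.py').read()
s=s.replace(",([-12.7,-11.3,-58.6,-1.9,-8.1,10.6],[.5518,-.1715,.1943])]",",([-12.7,-11.3,-58.6,-1.9,-8.1,10.6],[.5518,-.1715,.1943]),([-15.1,-3.8,-47.6,19,-4.5,10.2],[.5215,-.1678,.142]),([-16.8,13.7,-51.2,-2.8,-2.2,5.8],[.5672,-.1846,.0137])]")
s=s.replace("r0,z0,L2,L3,c3,Lt=k","r0,z0,L2,L3,c3,Lt,d=k").replace("r*er+z*ez+Lt*t","r*er+z*ez+d*pd+Lt*t").replace("[0,.3,.4,.4,0,.2]","[0,.3,.4,.4,0,.2,.1]").replace("np.cross(u,t)*-1","np.cross(u,t)")
open('kin.py','w').write(s)
E
python3 - <<'E'
from kin import *
print(np.round(K,4),np.round(res(K),1))
so=np.array([.6794,.0843]);sy=9.; c,s=np.cos(np.radians(sy)),np.sin(np.radians(sy));R=np.array([[c,-s],[s,c]])
for sx in (-.18,-.15,-.13,-.11,-.0965):
  for z in (.017,.05,.08):
    print(sx,z,[ (lambda o:(o[0][2],o[0][3],o[1]))(ik(np.r_[so+R@[sx,0],z],sy,t)) for t in (62,72,82)])
E
```

```text
[-2.000e-04  2.834e-01  5.221e-01  4.470e-01 -1.703e-01  3.282e-01
  1.363e-01] [ 0.1 -0.3  0.5 -0.   0.2 -0.6 -0.3  0.4 -0.2  0.2  0.   0.2 -0.2 -0.2
  0.3  0.4  0.3 -0.1 -0.1  0.2 -0.1]
-0.18 0.017 [(np.float64(-58.7), np.float64(0.6), 0.0752), (np.float64(-51.5), np.float64(12.4), 0.0), (np.float64(-40.8), np.float64(27.6), 0.0)]
-0.18 0.05 [(np.float64(-58.7), np.float64(3.7), 0.0286), (np.float64(-49.5), np.float64(18.0), 0.0), (np.float64(-38.9), np.float64(32.4), 0.0)]
-0.18 0.08 [(np.float64(-57.8), np.float64(7.6), 0.0), (np.float64(-47.4), np.float64(22.9), 0.0), (np.float64(-36.9), np.float64(36.7), 0.0)]
-0.15 0.017 [(np.float64(-58.6), np.float64(-4.4), 0.0), (np.float64(-47.9), np.float64(13.3), 0.0), (np.float64(-37.0), np.float64(28.8), 0.0)]
-0.15 0.05 [(np.float64(-56.6), np.float64(1.9), 0.0), (np.float64(-46.0), np.float64(18.5), 0.0), (np.float64(-35.1), np.float64(33.3), 0.0)]
-0.15 0.08 [(np.float64(-54.6), np.float64(7.4), 0.0), (np.float64(-43.9), np.float64(23.2), 0.0), (np.float64(-33.2), np.float64(37.4), 0.0)]
-0.13 0.017 [(np.float64(-56.2), np.float64(-
[... 553 characters left out ...]
4(-52.0), np.float64(2.6), 0.0), (np.float64(-41.1), np.float64(19.5), 0.0), (np.float64(-29.9), np.float64(34.8), 0.0)]
-0.11 0.08 [(np.float64(-50.1), np.float64(7.7), 0.0), (np.float64(-39.2), np.float64(23.9), 0.0), (np.float64(-28.0), np.float64(38.7), 0.0)]
-0.0965 0.017 [(np.float64(-52.1), np.float64(-2.6), 0.0), (np.float64(-41.2), np.float64(15.2), 0.0), (np.float64(-29.9), np.float64(31.1), 0.0)]
-0.0965 0.05 [(np.float64(-50.4), np.float64(2.9), 0.0), (np.float64(-39.4), np.float64(19.9), 0.0), (np.float64(-28.1), np.float64(35.4), 0.0)]
-0.0965 0.08 [(np.float64(-48.5), np.float64(7.9), 0.0), (np.float64(-37.5), np.float64(24.2), 0.0), (np.float64(-26.2), np.float64(39.2), 0.0)]
```

carry_out(commands=[{"travel":[0,0,1],"dr":[0,0,0],"grip":0},{"travel":[0,0,2],"dr":[0,0,0],"grip":0},{"travel":[0,0,3],"dr":[0,0,0],"grip":0},{"travel":[0,0,4],"dr":[0,0,0],"grip":0},{"travel":[0,0,4],"dr":[0,0,0],"grip":0}])

```text
time: 6.67
tool_pos: [0.5712, -0.1856, 0.1401]
tool_rot: [[-0.807, 0.389, 0.444], [0.348, 0.921, -0.174], [-0.477, 0.014, -0.879]]
wrist_force: [1.4, -0.7, -0.6]
grip_width: 0.0448
gripper_force: 73.1
```

```bash
python3 st.py; python3 - <<'E'
from h import *
a=optics.capture('scene')[:,:,::-1];b=optics.capture('side')[:,:,::-1]; w=optics.capture('wrist')[:,:,::-1]
o=np.zeros((600,800,3),np.uint8)
o[:300,:400]=cv2.resize(a[120:270,120:320],(400,300),interpolation=cv2.INTER_CUBIC);o[:300,400:]=cv2.resize(b[150:300,150:350],(400,300),interpolation=cv2.INTER_CUBIC);o[300:,:400]=cv2.resize(w,(400,300))
cv2.imwrite('pics/lift.png',o);cv2.imwrite('pics/scene1.png',a);cv2.imwrite('pics/side1.png',b)
E
```

```text
6.67 [ 0.5712 -0.1856  0.1401] [-16.8   1.5 -43.4  16.7  -2.2   5.8] F [ 1.4 -0.7 -0.6] grip 0.0448 73.1
z az -21.4 tilt 61.48 x az 156.66 y up 0.81
```

View pics/lift.png

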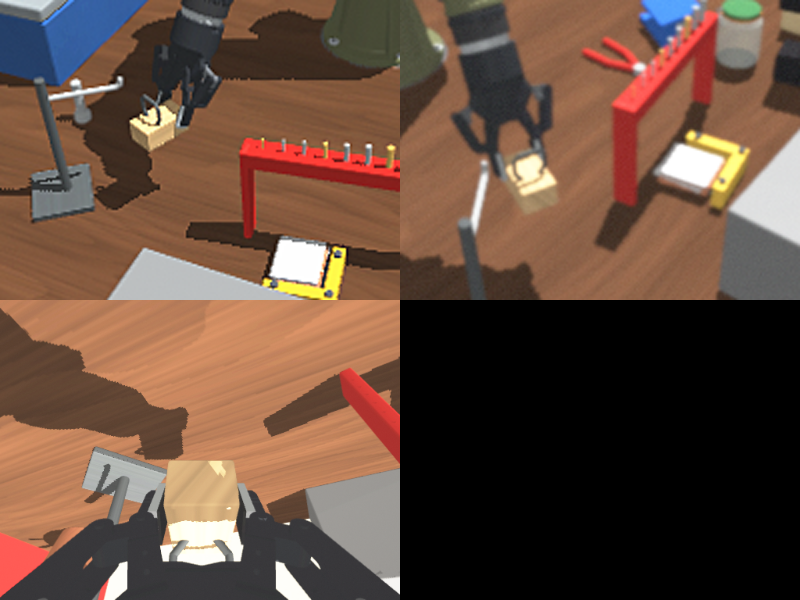

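The views show the block held level, with its front end clear of the fingers. Top left is the scene view, with the block at (155,125). Bottom left is the wrist view, with the block centred at (200,500). Now I'll move round to in front of the rack.

carry_out(commands=[{"travel":[-1.0,0.6,0],"dr":[0,0,1.2],"grip":0},{"travel":[-1.83,1.6,-0.4],"dr":[0,0,2.4],"grip":0},{"travel":[-1.83,2.9,-0.8],"dr":[0,0,3.6],"grip":0},{"travel":[-1.83,4.2,-1.2],"dr":[0,0,4.8],"grip":0},{"travel":[-1.83,5.5,-1.6],"dr":[0,0,6.0],"grip":0},{"travel":[-1.83,6.8,-1.84],"dr":[0,0,6.4],"grip":0},{"travel":[-1.83,8.0,-1.84],"dr":[0,0,6.4],"grip":0},{"travel":[-1.83,8.0,-1.84],"dr":[0,0,6.4],"grip":0}])

```text
time: 7.48
tool_pos: [0.509, 0.0615, 0.0743]
tool_rot: [[-0.875, -0.167, 0.455], [-0.14, 0.986, 0.091], [-0.464, 0.016, -0.886]]
wrist_force: [1.0, -0.8, -1.2]
grip_width: 0.0448
gripper_force: 73.1
```

```bash
cat >> st.py <<'E'
so=np.array([.6794,.0843]);a=np.radians(9);Rs=np.array([[np.cos(a),-np.sin(a)],[np.sin(a),np.cos(a)]])
y=np.degrees(np.arctan2(R[1,1],R[0,1]))-90; e=np.array([np.cos(np.radians(y)),np.sin(np.radians(y))])
print('blk yaw',round(y,2),'TCP in stop mm',np.round(1000*Rs.T@(s['tool_pos'][:2]-so),1),'front end',np.round(1000*Rs.T@(s['tool_pos'][:2]+.0565*e-so),1),'F stop',np.round(Rs.T@np.array(s['wrist_force'])[:2],1))
E
python3 st.py
```

```text
7.48 [0.509  0.0615 0.0743] [  5.   -1.6 -57.    7.1   3.   -3.7] F [ 1.  -0.8 -1.2] grip 0.0448 73.1
z az 11.36 tilt 62.36 x az -170.9 y up 0.93
blk yaw 9.59 TCP in stop mm [-171.8    4.2] front end [-115.3    4.7] F stop [ 0.8 -1. ]
```

carry_out(commands=[{"travel":[0.3,0,-0.9],"dr":[0,0,-0.1],"grip":0},{"travel":[0.7,-0.05,-1.5],"dr":[0,0,-0.1],"grip":0},{"travel":[1.26,-0.1,-1.93],"dr":[0,0,-0.1],"grip":0},{"travel":[1.26,-0.1,-1.93],"dr":[0,0,-0.1],"grip":0},{"travel":[1.26,-0.1,-1.93],"dr":[0,0,-0.1],"grip":0}])

```text
time: 7.9
tool_pos: [0.5479, 0.0522, 0.017]
tool_rot: [[-0.877, -0.149, 0.457], [-0.126, 0.989, 0.081], [-0.463, 0.013, -0.886]]
wrist_force: [-0.1, -0.0, -1.6]
grip_width: 0.0447
gripper_force: 73.2
```

```bash
python3 st.py
```

```text
7.9 [0.5479 0.0522 0.017 ] [  3.7   9.4 -56.2  -3.1   2.9  -4. ] F [-0.1 -0.  -1.6] grip 0.0447 73.2
z az 10.04 tilt 62.37 x az -171.84 y up 0.77
blk yaw 8.57 TCP in stop mm [-134.9  -11.1] front end [-78.4 -11.5] F stop [-0.1 -0. ]
```

carry_out(commands=[{"travel":[0.25,0.16,0],"dr":[0,0,0.08],"grip":0},{"travel":[0.45,0.2,0],"dr":[0,0,0.08],"grip":0},{"travel":[0.6,0.22,0],"dr":[0,0,0.08],"grip":0},{"travel":[0.75,0.24,0],"dr":[0,0,0.08],"grip":0},{"travel":[0.88,0.26,0],"dr":[0,0,0.08],"grip":0},{"travel":[1.0,0.28,0],"dr":[0,0,0.08],"grip":0},{"travel":[1.1,0.3,0],"dr":[0,0,0.08],"grip":0},{"travel":[1.17,0.32,0],"dr":[0,0,0.08],"grip":0}])

```text
time: 8.57
tool_pos: [0.5811, 0.0619, 0.0173]
tool_rot: [[-0.877, -0.156, 0.454], [-0.132, 0.988, 0.084], [-0.462, 0.013, -0.887]]
wrist_force: [-18.9, -3.9, 8.4]
grip_width: 0.0448
gripper_force: 75.2
```

```bash
python3 st.py
```

```text
8.57 [0.5811 0.0619 0.0173] [  4.5  12.3 -52.   -1.7   2.7  -3.6] F [-18.9  -3.9   8.4] grip 0.0448 75.2
z az 10.45 tilt 62.49 x az -171.41 y up 0.77
blk yaw 8.99 TCP in stop mm [-100.6   -6.8] front end [-44.1  -6.8] F stop [-19.2  -0.9]
```

carry_out(commands=[{"travel":[0.05,0.01,0],"dr":[0,0,0],"grip":0},{"travel":[0.07,0.01,0],"dr":[0,0,0],"grip":0},{"travel":[0.07,0.01,0],"dr":[0,0,0],"grip":0}])

```text
time: 8.82
tool_pos: [0.5825, 0.0629, 0.0166]
tool_rot: [[-0.877, -0.158, 0.453], [-0.133, 0.987, 0.086], [-0.461, 0.015, -0.887]]
wrist_force: [-7.8, 1.0, -2.7]
grip_width: 0.0449
gripper_force: 73.4
```

```bash
python3 st.py
```

```text
8.82 [0.5825 0.0629 0.0166] [  4.6  12.5 -51.8  -1.6   2.8  -3.6] F [-7.8  1.  -2.7] grip 0.0449 73.4
z az 10.71 tilt 62.54 x az -171.38 y up 0.86
blk yaw 9.07 TCP in stop mm [-99.1  -6. ] front end [-42.6  -5.9] F stop [-7.6  2.2]
```

carry_out(commands=[{"travel":[0.05,0.01,0],"dr":[0,0,0],"grip":0},{"travel":[0.1,0.015,0],"dr":[0,0,0],"grip":0},{"travel":[0.1,0.015,0],"dr":[0,0,0],"grip":0}])

```text
time: 9.07
tool_pos: [0.5828, 0.0629, 0.015]
tool_rot: [[-0.879, -0.157, 0.449], [-0.133, 0.987, 0.085], [-0.457, 0.015, -0.889]]
wrist_force: [-14.4, -1.4, -1.6]
grip_width: 0.0453
gripper_force: 73.7
```

carry_out(commands=[{"travel":[0.05,0.01,0],"dr":[0,0,0],"grip":0},{"travel":[0.05,0.01,0],"dr":[0,0,0],"grip":0}])

```text
time: 9.23
tool_pos: [0.5828, 0.063, 0.0144]
tool_rot: [[-0.881, -0.157, 0.447], [-0.134, 0.987, 0.084], [-0.455, 0.014, -0.89]]
wrist_force: [-24.5, -1.8, 9.0]
grip_width: 0.0442
gripper_force: 75.6
```

```bash
python3 st.py
```

```text
9.23 [0.5828 0.063  0.0144] [  4.6  12.9 -51.4  -1.3   2.8  -3.6] F [-24.5  -1.8   9. ] grip 0.0442 75.6
z az 10.67 tilt 62.93 x az -171.38 y up 0.83
blk yaw 9.05 TCP in stop mm [-98.8  -6. ] front end [-42.3  -5.9] F stop [-24.5   2. ]
```

carry_out(commands=[{"travel":[-0.4,-0.06,0.1],"dr":[0,0,0],"grip":0},{"travel":[-1.2,-0.2,0.6],"dr":[0,0,0],"grip":0},{"travel":[-2.1,-0.33,1.4],"dr":[0,0,0],"grip":0},{"travel":[-2.4,-0.38,2.7],"dr":[0,0,0],"grip":0},{"travel":[-2.5,-0.4,4.0],"dr":[0,0,0],"grip":0},{"travel":[-2.5,-0.4,5.3],"dr":[0,0,0],"grip":0},{"travel":[-2.5,-0.4,6.6],"dr":[0,0,0],"grip":0},{"travel":[-2.5,-0.4,7.9],"dr":[0,0,0],"grip":0}])

```text
time: 9.9
tool_pos: [0.5163, 0.0513, 0.2598]
tool_rot: [[-0.872, -0.156, 0.463], [-0.132, 0.988, 0.085], [-0.47, 0.013, -0.882]]
wrist_force: [2.4, -0.1, -1.4]
grip_width: 0.0447
gripper_force: 73.0
```

```bash
python3 st.py; python3 - <<'E'
from kin import *
a=np.radians(9);so=np.array([.6794,.0843]);R=np.array([[np.cos(a),-np.sin(a)],[np.sin(a),np.cos(a)]])
for p,z,y in (((-.05,-.14),.27,40),((0,-.14),.27,70),((0,-.16),.27,99),((0,-.139),.017,99),((0,-.094),.017,99)): print(ik(np.r_[so+R@p,z],y,62.5))
E
```

```text
9.9 [0.5163 0.0513 0.2598] [  3.7 -14.4 -39.6  36.8   3.2  -4.4] F [ 2.4 -0.1 -1.4] grip 0.0447 73.0
z az 10.38 tilt 61.92 x az -171.4 y up 0.74
blk yaw 8.99 TCP in stop mm [-166.2   -7.1] front end [-109.7   -7.1] F stop [ 2.4 -0.5]
(array([-16.5,   9.6, -13.9,  50.5,  22.7, -53.3]), 0.0, array([ 0., -0.,  0.]))
(array([-16.8,  26.3,   9.5,  71.6,  27.5, -86.4]), 0.0, array([ 0., -0., -0.]))
(array([ -17.1,   41.4,   34.1,   95.6,   24.5, -118.9]), 0.0, array([-0.,  0., -0.]))
(array([ -15.6,   46.9,   10.8,   66.1,   24.8, -117.3]), 0.0, array([0., 0., 0.]))
(array([ -12.4,   44.7,    6.6,   62.6,   25.5, -113.9]), 0.0, array([-0.,  0.,  0.]))
```

carry_out(commands=[{"travel":[0,-0.8,0.6],"dr":[0,0,1.3],"grip":0},{"travel":[0.4,-1.5,0.7],"dr":[0,0,2.6],"grip":0},{"travel":[1.0,-2.1,0.7],"dr":[0,0,3.9],"grip":0},{"travel":[1.8,-2.6,0.7],"dr":[0,0,5.2],"grip":0},{"travel":[2.6,-3.1,0.7],"dr":[0,0,6.5],"grip":0},{"travel":[3.4,-3.5,0.7],"dr":[0,0,7.8],"grip":0},{"travel":[4.3,-3.8,0.7],"dr":[0,0,9.1],"grip":0},{"travel":[5.2,-3.8,0.7],"dr":[0,0,10.4],"grip":0}])

```text
time: 10.57
tool_pos: [0.6741, -0.0657, 0.2778]
tool_rot: [[-0.431, -0.876, 0.218], [-0.772, 0.483, 0.414], [-0.468, 0.01, -0.884]]
wrist_force: [1.2, -0.8, -0.7]
grip_width: 0.045
gripper_force: 73.0
```

carry_out(commands=[{"travel":[0.6,0,0],"dr":[0,0,1.3],"grip":0},{"travel":[1.07,0,0],"dr":[0,0,2.6],"grip":0},{"travel":[1.07,0,0],"dr":[0,0,3.9],"grip":0},{"travel":[1.07,0,0],"dr":[0,0,5.2],"grip":0},{"travel":[1.07,0,0],"dr":[0,0,6.5],"grip":0},{"travel":[1.07,0,0],"dr":[0,0,7.6],"grip":0},{"travel":[1.07,0,0],"dr":[0,0,7.6],"grip":0},{"travel":[1.07,0,0],"dr":[0,0,7.6],"grip":0}])

```text
time: 11.23
tool_pos: [0.7058, -0.0628, 0.2763]
tool_rot: [[0.131, -0.988, -0.084], [-0.874, -0.155, 0.46], [-0.467, 0.013, -0.884]]
wrist_force: [0.4, -0.9, -2.2]
grip_width: 0.0447
gripper_force: 73.0
```

```bash
python3 st.py
```

```text
11.23 [ 0.7058 -0.0628  0.2763] [ -16.3   42.    35.6   97.    24.7 -118. ] F [ 0.4 -0.9 -2.2] grip 0.0447 73.0
z az 100.31 tilt 62.13 x az -81.5 y up 0.75
blk yaw -261.1 TCP in stop mm [   3.1 -149.4] front end [  3.2 -92.9] F stop [ 0.3 -0.9]
```

carry_out(commands=[{"travel":[0.13,0,-1.3],"dr":[0,0,0],"grip":0},{"travel":[0.13,0,-2.6],"dr":[0,0,0],"grip":0},{"travel":[0.13,0,-3.9],"dr":[0,0,0],"grip":0},{"travel":[0.13,0,-5.2],"dr":[0,0,0],"grip":0},{"travel":[0.13,0,-6.5],"dr":[0,0,0],"grip":0},{"travel":[0.13,0,-7.7],"dr":[0,0,0],"grip":0},{"travel":[0.13,0,-8.6],"dr":[0,0,0],"grip":0},{"travel":[0.13,0,-8.6],"dr":[0,0,0],"grip":0}])

```text
time: 11.9
tool_pos: [0.7064, -0.0627, 0.0154]
tool_rot: [[0.128, -0.988, -0.086], [-0.874, -0.153, 0.461], [-0.469, 0.016, -0.883]]
wrist_force: [-0.6, 0.3, -2.8]
grip_width: 0.0447
gripper_force: 75.0
```

```bash
python3 st.py
```

```text
11.9 [ 0.7064 -0.0627  0.0154] [ -16.3   48.8   13.8   68.5   24.7 -117.9] F [-0.6  0.3 -2.8] grip 0.0447 75.0
z az 100.57 tilt 62.03 x az -81.68 y up 0.93
blk yaw -261.18 TCP in stop mm [   3.7 -149.4] front end [  3.9 -92.9] F stop [-0.5  0.4]
```

carry_out(commands=[{"travel":[-0.1,0.6,0.05],"dr":[0,0,0],"grip":0},{"travel":[-0.16,0.99,0.05],"dr":[0,0,0],"grip":0},{"travel":[-0.19,1.17,0.05],"dr":[0,0,0],"grip":0},{"travel":[-0.21,1.32,0.05],"dr":[0,0,0],"grip":0},{"travel":[-0.23,1.46,0.05],"dr":[0,0,0],"grip":0},{"travel":[-0.25,1.58,0.05],"dr":[0,0,0],"grip":0},{"travel":[-0.265,1.67,0.05],"dr":[0,0,0],"grip":0},{"travel":[-0.27,1.72,0.05],"dr":[0,0,0],"grip":0}])

```text
time: 12.57
tool_pos: [0.7008, -0.0122, 0.0212]
tool_rot: [[0.132, -0.988, -0.084], [-0.875, -0.156, 0.458], [-0.466, 0.013, -0.885]]
wrist_force: [-0.3, -5.3, 0.9]
grip_width: 0.0448
gripper_force: 75.6
```

carry_out(commands=[{"travel":[0,0,0],"dr":[0,0,0],"grip":0}])

```text
time: 12.65
tool_pos: [0.7008, -0.012, 0.0211]
tool_rot: [[0.132, -0.988, -0.084], [-0.875, -0.156, 0.459], [-0.466, 0.013, -0.885]]
wrist_force: [-1.2, -4.7, 0.4]
grip_width: 0.0448
gripper_force: 75.6
```

```bash
python3 st.py
```

```text
12.65 [ 0.7008 -0.012   0.0211] [ -12.7   45.9    9.3   65.    25.4 -114.1] F [-1.2 -4.7  0.4] grip 0.0448 75.6
z az 100.36 tilt 62.19 x az -81.41 y up 0.73
blk yaw -261.03 TCP in stop mm [  6.  -98.5] front end [  6.1 -42. ] F stop [-1.9 -4.4]
```

carry_out(commands=[{"travel":[0,0.02,-0.1],"dr":[0,0,0],"grip":0},{"travel":[-0.01,0.07,-0.1],"dr":[0,0,0],"grip":0},{"travel":[-0.02,0.1,-0.1],"dr":[0,0,0],"grip":0},{"travel":[-0.02,0.13,-0.1],"dr":[0,0,0],"grip":0},{"travel":[-0.02,0.13,-0.1],"dr":[0,0,0],"grip":0}])

```text
time: 13.07
tool_pos: [0.7009, -0.0092, 0.0179]
tool_rot: [[0.132, -0.988, -0.082], [-0.875, -0.155, 0.458], [-0.465, 0.012, -0.885]]
wrist_force: [1.0, -6.9, 0.6]
grip_width: 0.0447
gripper_force: 75.8
```

```bash
python3 st.py
```

```text
13.07 [ 0.7009 -0.0092  0.0179] [ -12.4   45.9    8.9   64.4   25.4 -113.8] F [ 1.  -6.9  0.6] grip 0.0447 75.8
z az 100.21 tilt 62.28 x az -81.42 y up 0.67
blk yaw -261.07 TCP in stop mm [  6.6 -95.7] front end [  6.7 -39.2] F stop [-0.1 -7. ]
```

carry_out(commands=[{"travel":[-0.01,0.04,0],"dr":[0,0,0],"grip":0},{"travel":[-0.01,0.07,0],"dr":[0,0,0],"grip":0},{"travel":[-0.01,0.07,0],"dr":[0,0,0],"grip":0}])

```text
time: 13.32
tool_pos: [0.7011, -0.0073, 0.018]
tool_rot: [[0.132, -0.988, -0.081], [-0.876, -0.155, 0.458], [-0.465, 0.011, -0.885]]
wrist_force: [3.3, -7.8, 1.6]
grip_width: 0.0447
gripper_force: 75.5
```

carry_out(commands=[{"travel":[-0.01,0.04,0],"dr":[0,0,0],"grip":0},{"travel":[-0.01,0.07,0],"dr":[0,0,0],"grip":0},{"travel":[-0.01,0.07,0],"dr":[0,0,0],"grip":0}])

```text
time: 13.57
tool_pos: [0.7013, -0.007, 0.0182]
tool_rot: [[0.132, -0.988, -0.08], [-0.877, -0.154, 0.455], [-0.462, 0.01, -0.887]]
wrist_force: [2.4, -12.4, 2.6]
grip_width: 0.0449
gripper_force: 76.3
```

```bash
python3 st.py
```

```text
13.57 [ 0.7013 -0.007   0.0182] [ -12.2   45.7    8.6   64.    25.3 -113.5] F [  2.4 -12.4   2.6] grip 0.0449 76.3
z az 100.03 tilt 62.48 x az -81.43 y up 0.6
blk yaw -261.12 TCP in stop mm [  7.3 -93.6] front end [  7.4 -37.1] F stop [  0.4 -12.6]
```

carry_out(commands=[{"travel":[-0.01,0.06,0],"dr":[0,0,0],"grip":0},{"travel":[-0.02,0.12,0],"dr":[0,0,0],"grip":0},{"travel":[-0.02,0.12,0],"dr":[0,0,0],"grip":0}])

```text
time: 13.82
tool_pos: [0.7014, -0.0067, 0.0185]
tool_rot: [[0.132, -0.988, -0.079], [-0.88, -0.154, 0.45], [-0.457, 0.01, -0.89]]
wrist_force: [1.9, -23.2, 5.8]
grip_width: 0.0445
gripper_force: 77.1
```

```bash
python3 st.py
```

```text
13.82 [ 0.7014 -0.0067  0.0185] [ -12.1   45.5    8.3   63.7   25.1 -113.2] F [  1.9 -23.2   5.8] grip 0.0445 77.1
z az 99.92 tilt 62.82 x az -81.45 y up 0.56
blk yaw -261.17 TCP in stop mm [  7.5 -93.3] front end [  7.7 -36.8] F stop [ -1.8 -23.3]
```

carry_out(commands=[{"travel":[0.1,-0.6,0.05],"dr":[0,0,0],"grip":0},{"travel":[0.235,-1.48,0.3],"dr":[0,0,0],"grip":0},{"travel":[0.235,-1.5,1.6],"dr":[0,0,0],"grip":0},{"travel":[0.235,-1.5,2.9],"dr":[0,0,0],"grip":0},{"travel":[0.235,-1.5,4.2],"dr":[0,0,0],"grip":0},{"travel":[0.235,-1.5,5.5],"dr":[0,0,0],"grip":0},{"travel":[0.235,-1.5,6.8],"dr":[0,0,0],"grip":0},{"travel":[0.235,-1.7,8.1],"dr":[0,0,0],"grip":0}])

```text
time: 14.48
tool_pos: [0.7056, -0.0491, 0.2629]
tool_rot: [[0.133, -0.988, -0.085], [-0.873, -0.157, 0.462], [-0.469, 0.013, -0.883]]
wrist_force: [2.4, -1.4, -1.9]
grip_width: 0.0447
gripper_force: 74.8
```

```bash
python3 st.py; python3 - <<'E'
from h import *
import pickle
s=bot.read_state();pickle.dump(s,open('w3.pkl','wb'))
w=optics.capture('wrist')[:,:,::-1];a=optics.capture('scene')[:,:,::-1];b=optics.capture('side')[:,:,::-1]
for n,i in (('w3',w),('scene3',a),('side3',b)): cv2.imwrite(f'pics/{n}.png',i)
P=[[.6794,.0843,.03]]
print(proj(P,cam('wrist',s)),proj(P,cam('scene')),proj(P,cam('side')))
E
```

```text
14.48 [ 0.7056 -0.0491  0.2629] [ -15.4   41.2   32.6   94.4   25.  -117.1] F [ 2.4 -1.4 -1.9] grip 0.0447 74.8
z az 100.39 tilt 62.01 x az -81.36 y up 0.72
blk yaw -260.97 TCP in stop mm [   5.  -135.8] front end [  5.  -79.3] F stop [ 2.1 -1.7]
[[258.0019003 163.4584924]] [[272.25449656 252.68947257]] [[299.89194408 229.89549872]]
```

```bash
python3 - <<'E'
import cv2,numpy as np
w=cv2.imread('pics/w3.png');a=cv2.imread('pics/scene3.png');b=cv2.imread('pics/side3.png')
o=np.zeros((600,800,3),np.uint8)
o[:,:500]=cv2.resize(w[80:230,195:320],(500,600),interpolation=cv2.INTER_CUBIC)
o[:300,500:]=cv2.resize(a[222:282,242:302],(300,300),interpolation=cv2.INTER_CUBIC)
o[300:,500:]=cv2.resize(b[200:260,270:330],(300,300),interpolation=cv2.INTER_CUBIC)
cv2.imwrite('pics/chk.png',o)
E
```

```text
(no output)
```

View pics/chk.png

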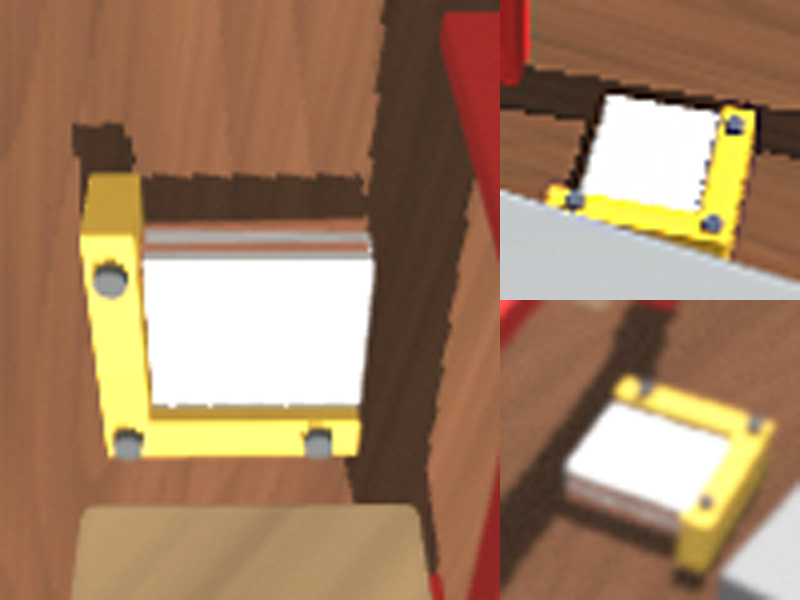

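The check view shows the stack sitting against both bars. Its left edges are on the back bar (column 143) and its far edge is on the side bar (row 410). At the right, the second blank's end may stick out by about 1 mm (372 against 368). I'll tap once more in x to make sure.

carry_out(commands=[{"travel":[-0.6,-0.3,0.6],"dr":[0,0,-1.3],"grip":0},{"travel":[-1.4,-0.4,0.6],"dr":[0,0,-2.6],"grip":0},{"travel":[-2.3,-0.3,0.6],"dr":[0,0,-3.9],"grip":0},{"travel":[-3.2,0,0.6],"dr":[0,0,-5.2],"grip":0},{"travel":[-4.0,0.4,0.6],"dr":[0,0,-6.5],"grip":0},{"travel":[-4.9,0.8,0.6],"dr":[0,0,-7.8],"grip":0},{"travel":[-5.7,1.3,0.6],"dr":[0,0,-9.1],"grip":0},{"travel":[-6.4,1.9,0.6],"dr":[0,0,-10.4],"grip":0}])

```text
time: 15.3
tool_pos: [0.5108, 0.007, 0.2761]
tool_rot: [[-0.614, -0.726, 0.31], [-0.637, 0.687, 0.35], [-0.467, 0.017, -0.884]]
wrist_force: [-0.2, 1.4, -0.7]
grip_width: 0.0447
gripper_force: 75.0
```

carry_out(commands=[{"travel":[-0.2,0.4,0],"dr":[0,0,-1.3],"grip":0},{"travel":[-0.2,0.8,0],"dr":[0,0,-2.6],"grip":0},{"travel":[-0.2,1.2,0],"dr":[0,0,-3.9],"grip":0},{"travel":[-0.2,1.6,0],"dr":[0,0,-5.2],"grip":0},{"travel":[-0.2,1.6,-0.6],"dr":[0,0,-6.5],"grip":0},{"travel":[-0.2,1.6,-1.8],"dr":[0,0,-7.6],"grip":0},{"travel":[-0.2,1.6,-3.0],"dr":[0,0,-7.6],"grip":0},{"travel":[-0.2,1.6,-3.0],"dr":[0,0,-7.6],"grip":0}])

```text
time: 15.97
tool_pos: [0.4993, 0.0553, 0.1781]
tool_rot: [[-0.881, -0.158, 0.446], [-0.134, 0.987, 0.085], [-0.454, 0.015, -0.891]]
wrist_force: [-1.8, -0.0, -4.0]
grip_width: 0.0446
gripper_force: 74.8
```

```bash
python3 st.py
```

```text
15.97 [0.4993 0.0553 0.1781] [  4.4 -11.7 -48.4  26.5   2.9  -3.8] F [-1.8 -0.  -4. ] grip 0.0446 74.8
z az 10.83 tilt 63.02 x az -171.33 y up 0.87
blk yaw 9.12 TCP in stop mm [-182.4   -0.4] front end [-125.9   -0.3] F stop [-1.8  0.3]
```

carry_out(commands=[{"travel":[0.5,0.05,-1.3],"dr":[0,0,0],"grip":0},{"travel":[0.6,0.05,-2.6],"dr":[0,0,0],"grip":0},{"travel":[0.7,0.06,-3.7],"dr":[0,0,0],"grip":0},{"travel":[1.0,0.1,-4.6],"dr":[0,0,0],"grip":0},{"travel":[1.58,0.13,-5.38],"dr":[0,0,0],"grip":0},{"travel":[1.58,0.13,-5.38],"dr":[0,0,0],"grip":0},{"travel":[1.58,0.13,-5.38],"dr":[0,0,0],"grip":0}])

```text
time: 16.55
tool_pos: [0.5541, 0.0583, 0.0254]
tool_rot: [[-0.876, -0.156, 0.456], [-0.132, 0.988, 0.085], [-0.464, 0.014, -0.886]]
wrist_force: [-0.5, -0.1, -1.8]
grip_width: 0.0446
gripper_force: 74.8
```

```bash
python3 st.py
```

```text
16.55 [0.5541 0.0583 0.0254] [  4.3   8.9 -55.   -1.3   2.9  -3.8] F [-0.5 -0.1 -1.8] grip 0.0446 74.8
z az 10.53 tilt 62.37 x az -171.44 y up 0.81
blk yaw 8.98 TCP in stop mm [-127.8   -6.1] front end [-71.3  -6.1] F stop [-0.6  0. ]
```

carry_out(commands=[{"travel":[0.3,0.05,-0.3],"dr":[0,0,0],"grip":0},{"travel":[0.6,0.1,-0.3],"dr":[0,0,0],"grip":0},{"travel":[0.79,0.125,-0.3],"dr":[0,0,0],"grip":0},{"travel":[0.79,0.125,-0.3],"dr":[0,0,0],"grip":0},{"travel":[0.79,0.125,-0.3],"dr":[0,0,0],"grip":0}])

```text
time: 16.97
tool_pos: [0.5801, 0.0624, 0.0202]
tool_rot: [[-0.873, -0.156, 0.463], [-0.132, 0.988, 0.085], [-0.47, 0.013, -0.883]]
wrist_force: [-0.6, 0.2, -1.3]
grip_width: 0.0449
gripper_force: 75.0
```

```bash
python3 st.py|tail -1
```

```text
blk yaw 9.0 TCP in stop mm [-101.5   -6.1] front end [-45.   -6.1] F stop [-0.6  0.3]
```

carry_out(commands=[{"travel":[0.05,0.01,0],"dr":[0,0,0],"grip":0},{"travel":[0.08,0.013,0],"dr":[0,0,0],"grip":0},{"travel":[0.08,0.013,0],"dr":[0,0,0],"grip":0}])

```text
time: 17.22
tool_pos: [0.5813, 0.0627, 0.0188]
tool_rot: [[-0.874, -0.156, 0.461], [-0.132, 0.988, 0.085], [-0.468, 0.013, -0.883]]
wrist_force: [-0.4, -0.2, -1.5]
grip_width: 0.0446
gripper_force: 75.0
```

```bash
python3 st.py
```

```text
17.22 [0.5813 0.0627 0.0188] [  4.6  12.1 -52.3  -2.2   2.7  -3.5] F [-0.4 -0.2 -1.5] grip 0.0446 75.0
z az 10.41 tilt 62.07 x az -171.4 y up 0.75
blk yaw 9.0 TCP in stop mm [-100.3   -6. ] front end [-43.8  -6. ] F stop [-0.4 -0.1]
```

carry_out(commands=[{"travel":[0.05,0.01,-0.05],"dr":[0,0,0],"grip":0},{"travel":[0.08,0.013,-0.05],"dr":[0,0,0],"grip":0},{"travel":[0.08,0.013,-0.05],"dr":[0,0,0],"grip":0}])

```text
time: 17.47
tool_pos: [0.5834, 0.063, 0.0166]
tool_rot: [[-0.874, -0.156, 0.46], [-0.132, 0.988, 0.085], [-0.467, 0.013, -0.884]]
wrist_force: [-0.0, -1.0, -1.8]
grip_width: 0.0448
gripper_force: 75.2
```

```bash
python3 st.py|tail -1
```

```text
blk yaw 8.99 TCP in stop mm [-98.1  -6. ] front end [-41.6  -6. ] F stop [-0.2 -1. ]
```

carry_out(commands=[{"travel":[0.05,0.01,0],"dr":[0,0,0],"grip":0},{"travel":[0.08,0.013,0],"dr":[0,0,0],"grip":0},{"travel":[0.08,0.013,0],"dr":[0,0,0],"grip":0}])

```text
time: 17.72
tool_pos: [0.5836, 0.0631, 0.0154]
tool_rot: [[-0.876, -0.156, 0.457], [-0.132, 0.988, 0.084], [-0.464, 0.013, -0.886]]
wrist_force: [-6.5, -0.6, 2.0]
grip_width: 0.0443
gripper_force: 75.8
```

```bash
python3 st.py
```

```text
17.72 [0.5836 0.0631 0.0154] [  4.7  12.8 -51.9  -2.2   2.7  -3.5] F [-6.5 -0.6  2. ] grip 0.0443 75.8
z az 10.42 tilt 62.34 x az -171.42 y up 0.76
blk yaw 8.98 TCP in stop mm [-97.9  -6. ] front end [-41.4  -6. ] F stop [-6.6  0.4]
```

carry_out(commands=[{"travel":[0.06,0.01,0],"dr":[0,0,0],"grip":0},{"travel":[0.14,0.02,0],"dr":[0,0,0],"grip":0},{"travel":[0.14,0.02,0],"dr":[0,0,0],"grip":0}])

```text
time: 17.97
tool_pos: [0.5841, 0.0633, 0.0133]
tool_rot: [[-0.879, -0.156, 0.451], [-0.133, 0.988, 0.083], [-0.459, 0.013, -0.889]]
wrist_force: [-16.6, -1.8, 6.3]
grip_width: 0.0449
gripper_force: 76.8
```

```bash
python3 st.py
```

```text
17.97 [0.5841 0.0633 0.0133] [  4.7  13.1 -51.5  -1.9   2.6  -3.5] F [-16.6  -1.8   6.3] grip 0.0449 76.8
z az 10.47 tilt 62.69 x az -171.41 y up 0.77
blk yaw 8.98 TCP in stop mm [-97.4  -5.8] front end [-40.9  -5.9] F stop [-16.7   0.8]
```

carry_out(commands=[{"travel":[-0.4,-0.06,0.1],"dr":[0,0,0],"grip":0},{"travel":[-1.2,-0.2,0.6],"dr":[0,0,0],"grip":0},{"travel":[-2.1,-0.33,1.4],"dr":[0,0,0],"grip":0},{"travel":[-2.4,-0.38,2.7],"dr":[0,0,0],"grip":0},{"travel":[-2.5,-0.4,4.0],"dr":[0,0,0],"grip":0},{"travel":[-2.5,-0.4,5.3],"dr":[0,0,0],"grip":0},{"travel":[-2.5,-0.4,6.6],"dr":[0,0,0],"grip":0},{"travel":[-2.5,-0.4,6.6],"dr":[0,0,0],"grip":0}])

```text
time: 18.63
tool_pos: [0.5206, 0.0525, 0.2257]
tool_rot: [[-0.866, -0.157, 0.474], [-0.132, 0.988, 0.086], [-0.482, 0.012, -0.876]]
wrist_force: [2.2, -0.2, 0.2]
grip_width: 0.0446
gripper_force: 75.1
```

```bash
cat >> st.py <<'E'
H=np.array([.654,-.352]);b=np.radians(-53);Rh=np.array([[np.cos(b),-np.sin(b)],[np.sin(b),np.cos(b)]])
ey=s['tool_pos'][:2]+.030*e
print('eye in hook mm',np.round(1000*Rh.T@(ey-H),1),'z',round(1000*(s['tool_pos'][2]+.0393),1))
E
python3 st.py; python3 - <<'E'
from kin import *
for p,z,y in (((.51,-.09),.22,-25),((.5275,-.1843),.22,-53),((.5275,-.1843),.167,-53),((.583,-.2578),.148,-53)): print(ik(np.r_[p,z],y,62.2))
# hook refinement from scene1 bright tip etc: skip
E
```

```text
18.63 [0.5206 0.0525 0.2257] [  3.8 -13.  -43.6  30.7   3.1  -4.3] F [ 2.2 -0.2  0.2] grip 0.0446 75.1
z az 10.26 tilt 61.2 x az -171.36 y up 0.68
blk yaw 9.01 TCP in stop mm [-161.8   -6.6] front end [-105.3   -6.6] F stop [ 2.2 -0.6]
eye in hook mm [-389.2  163.4] z 265.0
(array([ -3.9, -11.5, -42.6,  32.8,  -9.7,  18.8]), 0.0, array([-0.,  0., -0.]))
(array([ -8.1,  -2.5, -34.2,  37.8, -19.2,  41.4]), 0.0, array([ 0., -0., -0.]))
(array([ -8.1,   0.4, -38.9,  30.2, -19.2,  41.4]), 0.0, array([-0.,  0., -0.]))
(array([-15.4,   8.5, -33.1,  25.7, -16.5,  34.2]), 0.0, array([0., 0., 0.]))
```

carry_out(commands=[{"travel":[-0.6,-0.7,0],"dr":[0,0,-1.4],"grip":0},{"travel":[-0.9,-1.7,0],"dr":[0,0,-2.8],"grip":0},{"travel":[-0.9,-2.8,0],"dr":[0,0,-4.2],"grip":0},{"travel":[-0.8,-3.9,0],"dr":[0,0,-5.6],"grip":0},{"travel":[-0.6,-5.0,0],"dr":[0,0,-7.0],"grip":0},{"travel":[-0.4,-6.1,0],"dr":[0,0,-8.4],"grip":0},{"travel":[-0.2,-7.2,0],"dr":[0,0,-9.8],"grip":0},{"travel":[0.1,-7.9,0],"dr":[0,0,-11.2],"grip":0}])

```text
time: 19.3
tool_pos: [0.5176, -0.1875, 0.215]
tool_rot: [[-0.592, 0.737, 0.326], [0.655, 0.676, -0.338], [-0.469, 0.013, -0.883]]
wrist_force: [0.1, 0.0, -0.9]
grip_width: 0.045
gripper_force: 74.9
```

carry_out(commands=[{"travel":[0,0,-0.6],"dr":[0,0,-1.2],"grip":0},{"travel":[0,0,-1.2],"dr":[0,0,-1.2],"grip":0},{"travel":[0,0,-1.9],"dr":[0,0,-1.2],"grip":0},{"travel":[0,0,-1.9],"dr":[0,0,-1.2],"grip":0},{"travel":[0,0,-1.9],"dr":[0,0,-1.2],"grip":0}])

```text
time: 19.72
tool_pos: [0.517, -0.1847, 0.1566]
tool_rot: [[-0.528, 0.799, 0.288], [0.71, 0.602, -0.366], [-0.466, 0.011, -0.885]]
wrist_force: [-0.3, 0.3, -0.9]
grip_width: 0.0448
gripper_force: 74.9
```

```bash
python3 st.py; python3 - <<'E'
from h import *
for n in ('scene','side'):
    i=optics.capture(n)[:,:,::-1]; cv2.imwrite(f'pics/{n}4.png',i)
E
```

```text
19.72 [ 0.517  -0.1847  0.1566] [ -8.6  -0.4 -41.4  28.  -18.6  41.1] F [-0.3  0.3 -0.9] grip 0.0448 74.9
z az -51.77 tilt 62.22 x az 126.66 y up 0.65
blk yaw -53.0 TCP in stop mm [-202.5 -240.3] front end [-175.9 -290.2] F stop [-0.2  0.3]
eye in hook mm [-186.    -8.7] z 195.9
```

carry_out(commands=[{"travel":[0.23,0.17,0.35],"dr":[0,0,0],"grip":0},{"travel":[0.23,0.17,0.35],"dr":[0,0,0],"grip":0},{"travel":[0.43,-0.1,0.35],"dr":[0,0,0],"grip":0},{"travel":[0.63,-0.36,0.35],"dr":[0,0,0],"grip":0},{"travel":[0.63,-0.36,0.35],"dr":[0,0,0],"grip":0}])

```text
time: 20.23
tool_pos: [0.5387, -0.1975, 0.1694]
tool_rot: [[-0.525, 0.799, 0.292], [0.71, 0.601, -0.368], [-0.47, 0.014, -0.883]]
wrist_force: [0.1, 0.2, -1.1]
grip_width: 0.0446
gripper_force: 75.0
```

```bash
python3 st.py; python3 - <<'E'
from h import *
S,D=cam('scene'),cam('side')
o=[]
for n,cm in (('scene',S),('side',D)):
    i=optics.capture(n)[:,:,::-1]; cv2.imwrite(f'pics/{n}5.png',i)
    u,v=proj([[.57,-.25,.2]],cm)[0].astype(int); o.append(cv2.resize(i[v-45:v+45,u-30:u+30],(400,600),interpolation=cv2.INTER_CUBIC)); print(n,u,v)
cv2.imwrite('pics/hk.png',np.hstack(o))
E
```

```text
20.23 [ 0.5387 -0.1975  0.1694] [ -9.7   1.1 -38.1  29.1 -18.3  40. ] F [ 0.1  0.2 -1.1] grip 0.0446 75.0
z az -51.53 tilt 61.96 x az 126.48 y up 0.83
blk yaw -53.08 TCP in stop mm [-183.1 -256.3] front end [-156.6 -306.2] F stop [0.2 0.2]
eye in hook mm [-162.8    0.9] z 208.7
scene 184 160
side 190 231
```

View pics/hk.png

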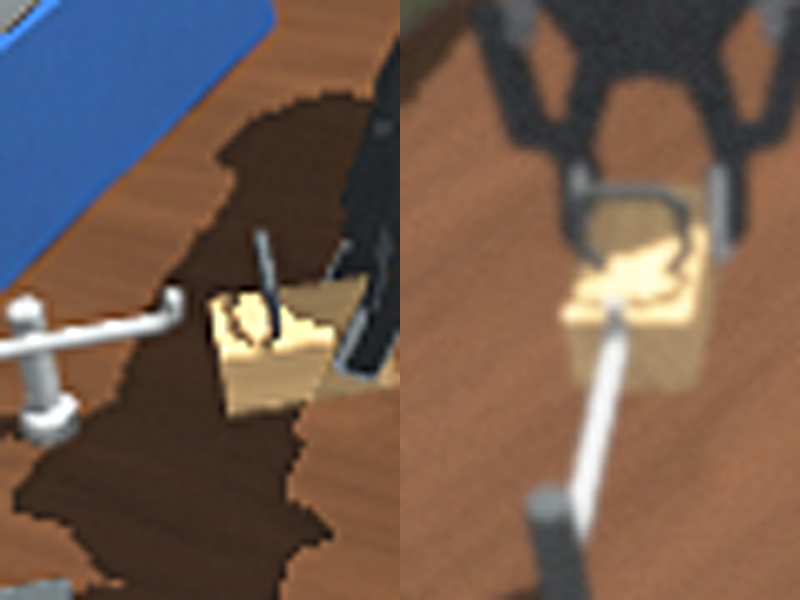

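The scene view (left) shows the hook tip at (174,296), just ahead of the block, with the bail standing behind it from (262,232) to (272,340). The side view (right) shows the tip at (615,310) roughly in line with the bail opening, which is centred at (635,235). I'll triangulate both.

```bash
python3 - <<'E'
from h import *
S,D=cam('scene'),cam('side')
b=np.radians(-53);Rh=np.array([[np.cos(b),-np.sin(b)],[np.sin(b),np.cos(b)]]);H=np.array([.654,-.352])
A=lambda u:np.array(u)/6.6667+[153.6,114.6]; B=lambda u:(np.array(u)-[400,0])/6.6667+[159.6,185.6]
for n,p,q in [("bail top mid",(263,240),(635,190)),("tip",(174,292),(615,305)),("armbend",(172,318),(614,335)),("front top L(-y)",(210,300),(563,318)),("front top R",(222,362),(693,312)),("front bot R",(230,415),(690,388))]:
    P,e=tri([(A(p),S),(B(q),D)]); print(n,'hook frame',np.round(1000*(Rh.T@(P[:2]-H)),1),'z',round(P[2]*1000,1),np.round(e,1).tolist())
s=bot.read_state();R=s['tool_rot'];ex=np.array([np.cos(b),np.sin(b)])
def w(x,y,z): # hook frame to px
    return np.r_[H+Rh@np.array([x,y])/1000,z/1000]
for n,P in (("bailtop",w(-162.8,.9,228.7)),("tip",w(-118,0,217)),("fR",w(-134.8,23.9,191.7)),("fL",w(-134.8,-22.1,191.7))):
    print(n,np.round((proj(P,S)[0]-[153.6,114.6])*6.6667),np.round((proj(P,D)[0]-[159.6,185.6])*6.6667+[400,0]))
E
```

```text
bail top mid hook frame [-160.8    1.4] z 234.0 [[-0.4, 1.1], [-0.7, -1.3]]
tip hook frame [-117.9   -0.5] z 214.0 [[-0.2, 0.5], [-0.3, -0.6]]
armbend hook frame [-115.6   -1.4] z 200.4 [[-0.0, 0.1], [-0.1, -0.1]]
front top L(-y) hook frame [-134.7  -24.3] z 191.1 [[-0.0, 0.1], [-0.0, -0.1]]
front top R hook frame [-135.4   24.5] z 191.9 [[0.2, -0.4], [0.3, 0.5]]
front bot R hook frame [-134.7   19.6] z 155.8 [[0.1, -0.1], [0.1, 0.2]]
bailtop [266. 255.] [631. 189.]
tip [172. 291.] [613. 295.]
fR [222. 359.] [693. 317.]
fL [210. 302.] [568. 316.]
```

carry_out(commands=[{"travel":[0.2,-0.27,-0.05],"dr":[0,0,0],"grip":0},{"travel":[0.42,-0.56,-0.05],"dr":[0,0,0],"grip":0},{"travel":[0.65,-0.86,-0.05],"dr":[0,0,0],"grip":0},{"travel":[0.88,-1.17,-0.05],"dr":[0,0,0],"grip":0},{"travel":[1.1,-1.46,-0.05],"dr":[0,0,0],"grip":0},{"travel":[1.32,-1.75,-0.05],"dr":[0,0,0],"grip":0},{"travel":[1.5,-1.99,-0.05],"dr":[0,0,0],"grip":0},{"travel":[1.5,-1.99,-0.05],"dr":[0,0,0],"grip":0}])

```text
time: 21.0
tool_pos: [0.5834, -0.2572, 0.1672]
tool_rot: [[-0.525, 0.799, 0.291], [0.71, 0.601, -0.368], [-0.469, 0.014, -0.883]]
wrist_force: [0.8, 0.5, -1.0]
grip_width: 0.0449
gripper_force: 75.0
```

```bash
python3 st.py
```

```text
21.0 [ 0.5834 -0.2572  0.1672] [-15.5   7.  -32.2  27.6 -16.   34.4] F [ 0.8  0.5 -1. ] grip 0.0449 75.0
z az -51.62 tilt 62.03 x az 126.5 y up 0.78
blk yaw -53.09 TCP in stop mm [-148.2 -322.3] front end [-121.8 -372.2] F stop [0.8 0.3]
eye in hook mm [-88.2   0.7] z 206.5
```

carry_out(commands=[{"travel":[0.08,-0.11,0],"dr":[0,0,0],"grip":0},{"travel":[0.08,-0.11,-0.2],"dr":[0,0,0],"grip":0},{"travel":[0.08,-0.11,-0.4],"dr":[0,0,0],"grip":0},{"travel":[0.08,-0.11,-0.55],"dr":[0,0,0],"grip":0},{"travel":[0.08,-0.11,-0.6],"dr":[0,0,0],"grip":0},{"travel":[0.08,-0.11,-0.6],"dr":[0,0,0],"grip":0}])

```text
time: 21.5
tool_pos: [0.5837, -0.2582, 0.1477]
tool_rot: [[-0.528, 0.798, 0.289], [0.71, 0.602, -0.366], [-0.467, 0.012, -0.884]]
wrist_force: [0.8, 0.7, -2.3]
grip_width: 0.0446
gripper_force: 75.0
```

```bash
python3 st.py
```

```text
21.5 [ 0.5837 -0.2582  0.1477] [-15.7   8.3 -33.5  25.1 -15.9  34.2] F [ 0.8  0.7 -2.3] grip 0.0446 75.0
z az -51.67 tilt 62.18 x az 126.66 y up 0.69
blk yaw -52.98 TCP in stop mm [-148.1 -323.3] front end [-121.6 -373.2] F stop [0.9 0.6]
eye in hook mm [-87.2   0.3] z 187.0
```

carry_out(commands=[{"travel":[0,0,-0.04],"dr":[0,0,0],"grip":0},{"travel":[0,0,-0.07],"dr":[0,0,0],"grip":0},{"travel":[0,0,-0.07],"dr":[0,0,0],"grip":0}])

```text
time: 21.75
tool_pos: [0.5847, -0.2587, 0.1469]
tool_rot: [[-0.527, 0.798, 0.291], [0.709, 0.602, -0.367], [-0.468, 0.013, -0.884]]
wrist_force: [0.1, 0.4, -2.0]
grip_width: 0.045
gripper_force: 75.0
```

```bash
python3 st.py
```

```text
21.75 [ 0.5847 -0.2587  0.1469] [-15.7   8.4 -33.5  24.8 -15.9  34.2] F [ 0.1  0.4 -2. ] grip 0.045 75.0
z az -51.56 tilt 62.08 x az 126.61 y up 0.76
blk yaw -52.99 TCP in stop mm [-147.2 -323.9] front end [-120.7 -373.8] F stop [0.1 0.4]
eye in hook mm [-86.3   0.8] z 186.2
```

carry_out(commands=[{"travel":[0,0,-0.05],"dr":[0,0,0],"grip":0},{"travel":[0,0,-0.1],"dr":[0,0,0],"grip":0},{"travel":[0,0,-0.1],"dr":[0,0,0],"grip":0}])

```text
time: 22.0
tool_pos: [0.5855, -0.2594, 0.1456]
tool_rot: [[-0.525, 0.799, 0.293], [0.709, 0.601, -0.369], [-0.471, 0.014, -0.882]]
wrist_force: [-4.1, 4.0, 8.6]
grip_width: 0.0446
gripper_force: 76.5
```

```bash
python3 st.py
```

```text
22.0 [ 0.5855 -0.2594  0.1456] [-15.7   8.5 -33.7  24.4 -16.   34.2] F [-4.1  4.   8.6] grip 0.0446 76.5
z az -51.53 tilt 61.91 x az 126.54 y up 0.8
blk yaw -53.03 TCP in stop mm [-146.5 -324.7] front end [-120.  -374.6] F stop [-3.4  4.6]
eye in hook mm [-85.2   1. ] z 184.9
```

carry_out(commands=[{"travel":[0,0,0.02],"dr":[0,0,0],"grip":0.1},{"travel":[0,0,0.02],"dr":[0,0,0],"grip":0.6},{"travel":[0,0,0.02],"dr":[0,0,0],"grip":0.7},{"travel":[0,0,0.02],"dr":[0,0,0],"grip":0.8},{"travel":[0,0,0.02],"dr":[0,0,0],"grip":0.9},{"travel":[0,0,0.02],"dr":[0,0,0],"grip":1},{"travel":[0,0,0.02],"dr":[0,0,0],"grip":1},{"travel":[0,0,0.02],"dr":[0,0,0],"grip":1}])

```text
time: 22.67
tool_pos: [0.5845, -0.2588, 0.1443]
tool_rot: [[-0.527, 0.799, 0.291], [0.71, 0.602, -0.367], [-0.468, 0.013, -0.884]]
wrist_force: [0.4, 0.5, -0.4]
grip_width: 0.0858
gripper_force: 0.0
```

```bash
python3 st.py; python3 - <<'E'
from h import *
for n in ('scene','side'): cv2.imwrite(f'pics/{n}6.png',optics.capture(n)[:,:,::-1])
for n,cm,r in (('scene',cam('scene'),40),('side',cam('side'),40)):
    im=cv2.imread(f'pics/{n}6.png');h=cv2.cvtColor(im,cv2.COLOR_BGR2HSV)
    u,v=proj([[.60,-.28,.15]],cm)[0].astype(int)
    m=((h[...,0]>12)&(h[...,0]<32)&(h[...,1]<150)&(h[...,2]>120)).astype(np.uint8)*255;k=np.zeros_like(m);k[v-r:v+r,u-r:u+r]=m[v-r:v+r,u-r:u+r]
    c=max(cv2.findContours(k,0,1)[0],key=cv2.contourArea);M=cv2.moments(c);print(n,(u,v),cv2.contourArea(c),cv2.boundingRect(c),M['m10']/M['m00'],M['m01']/M['m00'],cv2.approxPolyDP(c,2,True)[:,0].tolist())
E
```

```text
22.67 [ 0.5845 -0.2588  0.1443] [-15.7   8.6 -33.7  24.5 -15.9  34.2] F [ 0.4  0.5 -0.4] grip 0.0858 0.0
z az -51.6 tilt 62.1 x az 126.6 y up 0.74
blk yaw -53.01 TCP in stop mm [-147.4 -324. ] front end [-120.9 -373.9] F stop [0.5 0.4]
eye in hook mm [-86.3   0.6] z 183.6
scene (np.int64(173), np.int64(176)) 355.5 (161, 167, 26, 20) 172.71261134552273 176.4678856071261 [[185, 167], [166, 169], [165, 172], [161, 169], [163, 186], [186, 184], [181, 180]]
side (np.int64(193), np.int64(258)) 442.5 (187, 244, 20, 34) 196.08022598870056 260.64406779661016 [[191, 244], [187, 263], [188, 274], [199, 277], [206, 253], [205, 246], [200, 244], [199, 250]]
```

carry_out(commands=[{"travel":[-0.15,0.18,0.44],"dr":[0,0,0],"grip":1},{"travel":[-0.4,0.5,1.2],"dr":[0,0,0],"grip":1},{"travel":[-0.73,0.92,2.21],"dr":[0,0,0],"grip":1},{"travel":[-1.1,1.4,3.3],"dr":[0,0,0],"grip":1},{"travel":[-1.6,2.0,4.4],"dr":[0,0,0],"grip":1},{"travel":[-2.2,2.8,4.8],"dr":[0,0,0],"grip":1},{"travel":[-2.5,3.4,4.8],"dr":[0,0,0],"grip":1},{"travel":[-2.5,3.4,4.8],"dr":[0,0,0],"grip":1}])

```text
time: 23.43
tool_pos: [0.5088, -0.1545, 0.29]
tool_rot: [[-0.528, 0.797, 0.294], [0.708, 0.604, -0.365], [-0.468, 0.015, -0.883]]
wrist_force: [-0.6, -0.8, -1.6]
grip_width: 0.0854
gripper_force: 0.0
```

carry_out(commands=[{"travel":[0,0,0],"dr":[0,0,0],"grip":1},{"travel":[0,0,0],"dr":[0,0,0],"grip":1},{"travel":[0,0,0],"dr":[0,0,0],"grip":1},{"travel":[0,0,0],"dr":[0,0,0],"grip":1},{"travel":[0,0,0],"dr":[0,0,0],"grip":1},{"travel":[0,0,0],"dr":[0,0,0],"grip":1},{"travel":[0,0,0],"dr":[0,0,0],"grip":1},{"travel":[0,0,0],"dr":[0,0,0],"grip":1}])

```text
time: 24.1
tool_pos: [0.5095, -0.157, 0.2883]
tool_rot: [[-0.527, 0.799, 0.29], [0.71, 0.601, -0.367], [-0.468, 0.013, -0.884]]
wrist_force: [-1.5, 0.3, 1.0]
grip_width: 0.0853
gripper_force: 0.0
```

carry_out(commands=[{"travel":[0,0,0],"dr":[0,0,0],"grip":1},{"travel":[0,0,0],"dr":[0,0,0],"grip":1},{"travel":[0,0,0],"dr":[0,0,0],"grip":1},{"travel":[0,0,0],"dr":[0,0,0],"grip":1},{"travel":[0,0,0],"dr":[0,0,0],"grip":1},{"travel":[0,0,0],"dr":[0,0,0],"grip":1},{"travel":[0,0,0],"dr":[0,0,0],"grip":1},{"travel":[0,0,0],"dr":[0,0,0],"grip":1}])

```text
time: 24.77
tool_pos: [0.5096, -0.1567, 0.2885]
tool_rot: [[-0.527, 0.799, 0.291], [0.71, 0.602, -0.367], [-0.468, 0.013, -0.884]]
wrist_force: [-0.0, 0.5, 1.0]
grip_width: 0.0855
gripper_force: 0.0
```

```bash
python3 st.py|head -1; python3 - <<'E'
from h import *
S,D=cam('scene'),cam('side')
b=np.radians(-53);Rh=np.array([[np.cos(b),-np.sin(b)],[np.sin(b),np.cos(b)]]);H=np.array([.654,-.352])
for k in range(2):
  cc=[]
  for n,cm,r in (('scene',S,40),('side',D,40)):
    im=np.ascontiguousarray(optics.capture(n)[:,:,::-1]);cv2.imwrite(f'pics/{n}{7+k}.png',im);h=cv2.cvtColor(im,cv2.COLOR_BGR2HSV)
    u,v=proj([[.60,-.28,.15]],cm)[0].astype(int)
    m=((h[...,0]>12)&(h[...,0]<32)&(h[...,1]<150)&(h[...,2]>120)).astype(np.uint8)*255;q=np.zeros_like(m);q[v-r:v+r,u-r:u+r]=m[v-r:v+r,u-r:u+r]
    c=max(cv2.findContours(q,0,1)[0],key=cv2.contourArea);M=cv2.moments(c);cc.append(((M['m10']/M['m00'],M['m01']/M['m00']),cm));print(n,cv2.contourArea(c),np.round(cc[-1][0],1),cv2.approxPolyDP(c,2,True)[:,0].tolist())
  P,e=tri(cc);print('block approx hook frame',np.round(1000*Rh.T@(P[:2]-H)),P[2],e)
# stack unchanged? compare side crop before/after hanging
a=cv2.imread('pics/side3.png');c=cv2.imread('pics/side8.png');print('side diff at stack',np.abs(a[205:255,275:328].astype(int)-c[205:255,275:328]).mean())
E
```

```text
24.77 [ 0.5096 -0.1567  0.2885] [ -4.9  -7.4 -29.5  48.  -19.9  44.8] F [-0.   0.5  1. ] grip 0.0855 0.0
scene 399.0 [171.8 177.1] [[159, 168], [159, 185], [184, 185], [184, 169], [170, 169], [172, 172], [169, 176], [166, 168]]
side 536.0 [194.6 259.4] [[186, 245], [181, 259], [186, 259], [189, 251], [189, 277], [199, 277], [205, 260], [205, 247]]
block approx hook frame [-84.   5.] 0.15376470342283186 [array([-0.1,  0.1]), array([-0.1, -0.2])]
scene 398.5 [171.6 177.1] [[158, 169], [159, 185], [183, 186], [183, 169], [170, 169], [172, 172], [169, 175], [167, 169]]
side 543.0 [194.6 259.2] [[189, 244], [185, 246], [181, 258], [185, 260], [189, 255], [186, 265], [189, 277], [198, 277], [205, 259], [205, 247], [191, 244], [190, 247]]
block approx hook frame [-84.   5.] 0.15433401857165066 [array([-0.,  0.]), array([-0., -0.])]
side diff at stack 1.9134591194968553
```

carry_out(commands=[{"travel":[0,0,0],"dr":[0,0,0],"grip":1},{"travel":[0,0,0],"dr":[0,0,0],"grip":1},{"travel":[0,0,0],"dr":[0,0,0],"grip":1},{"travel":[0,0,0],"dr":[0,0,0],"grip":1},{"travel":[0,0,0],"dr":[0,0,0],"grip":1},{"travel":[0,0,0],"dr":[0,0,0],"grip":1},{"travel":[0,0,0],"dr":[0,0,0],"grip":1},{"travel":[0,0,0],"dr":[0,0,0],"grip":1}])

```text
time: 25.63
tool_pos: [0.5096, -0.1568, 0.2884]
tool_rot: [[-0.527, 0.799, 0.291], [0.71, 0.602, -0.367], [-0.468, 0.013, -0.884]]
wrist_force: [0.4, 0.1, 0.4]
grip_width: 0.0853
gripper_force: 0.0
```

carry_out(commands=[{"travel":[0,0,0],"dr":[0,0,0],"grip":1},{"travel":[0,0,0],"dr":[0,0,0],"grip":1},{"travel":[0,0,0],"dr":[0,0,0],"grip":1},{"travel":[0,0,0],"dr":[0,0,0],"grip":1},{"travel":[0,0,0],"dr":[0,0,0],"grip":1},{"travel":[0,0,0],"dr":[0,0,0],"grip":1},{"travel":[0,0,0],"dr":[0,0,0],"grip":1},{"travel":[0,0,0],"dr":[0,0,0],"grip":1}])

```text
time: 26.3
tool_pos: [0.5095, -0.1568, 0.2884]
tool_rot: [[-0.527, 0.799, 0.291], [0.71, 0.602, -0.367], [-0.468, 0.013, -0.884]]
wrist_force: [-0.0, 0.1, 0.1]
grip_width: 0.0857
gripper_force: 0.0
```

```bash
python3 - <<'E'
from h import *
from plant import close_job
a=np.array(optics.capture('scene'))[:,:,::-1].astype(int);s=np.array(optics.capture('side'))[:,:,::-1].astype(int)
p=cv2.imread('pics/scene8.png').astype(int);q=cv2.imread('pics/side8.png').astype(int)
print('block motion',np.abs(a-p)[155:200,150:200].mean(),np.abs(s-q)[230:285,170:215].mean(),'noise',np.abs(a-p)[300:350].mean(),np.abs(s-q)[300:350].mean())
o=cv2.imread('pics/scene3.png').astype(int);print('stack scene vs after 1st taps',np.abs(a-o)[235:265,250:300].mean())
print(close_job())
E
```

```text
block motion 3.408888888888889 2.4748821548821547 noise 0.6442708333333333 1.7421614583333334
stack scene vs after 1st taps 3.8455555555555554
the job is handed in; nothing more can be done
None
```

The stack was tapped flush against both stops, the block hangs by its bail on the hook about 85 mm out from the post (the seat point is 70 mm out), and the job was handed in at about 26 s. Flushness is inferred from one camera check and from where the block met resistance; I took no close look at the stack after the last x tap, and the block may still have been swinging slightly.

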